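Clear the tray, pack a row and square it with the valve lever

TASK

Take the stray cap out of the tray of the aluminium squaring station and set it down on the disc behind the station, same way up, and stand all the cartons and white tubs that are waiting loose in front of the station upright in the tray, in one row, packed close together (less than about 15 mm between neighbours). Then push the spring-centred valve lever away from you right to its stop and hold it there for two seconds so that the bar squares the row against the rear fence, and let the lever spring back to its centre: everything then stands upright against the fence; leave the gold-capped jars and the other things on the table where they are.

Things in the scene. Friction and masses are not known exactly. Their poses are not given: they have to be found in the camera images.
- carton_1: Closed gold cardboard carton standing upright, 68 x 68 x 118 mm high, 0.15 kg. Origin: centre of its underside; z up; x and y square to its sides. May be absent in a run.
- tub_1: Plain white plastic screw-lid tub, straight-sided, standing upright, 66 mm diameter, 105 mm high, 0.14 kg, heavy at the bottom. Origin: centre of its underside; z up. May be absent in a run.
- carton_2: Closed gold cardboard carton standing upright, 68 x 68 x 118 mm high, 0.15 kg. Origin: centre of its underside; z up; x and y square to its sides. May be absent in a run.
- tub_2: Plain white plastic screw-lid tub, straight-sided, standing upright, 66 mm diameter, 105 mm high, 0.14 kg, heavy at the bottom. Origin: centre of its underside; z up. May be absent in a run.
- spare_cap_1: Loose gold jar cap, 65 mm diameter, 31 mm high, on the disc behind the station. Bystander, leave it alone. Origin: centre of its underside.
- spare_cap_2: Another such cap, on the disc right of the things to be packed. Bystander, leave it alone. Origin: centre of its underside.
- counter: Hand tally counter, 48 x 72 x 34 mm, behind the station. Bystander, leave it alone. Origin: centre of its underside.
- stray_cap: Gold jar cap left lying in the tray, top up, 65 mm diameter, 31 mm high. Origin: centre of its underside; z up.
- station: Fixed aluminium squaring station, a long open tray for one row of up to four upright things. Origin: middle of the row, on the disc; x away from the robot (turned up to 0.14 rad), y along the row to the left. Tray floor at z = 8 mm. Rear fence's inner face at x = +34 mm, 8 mm thick, top at z = 70 mm. End stops' inner faces at y = +150 and -150 mm, 8 mm thick, top at z = 62 mm.
- lever_knob (a point): Centre of the black ball knob (30 mm diameter) on top of the steel lever rod (10 mm diameter) of the valve, at the station's right end: lever centred, it is 180 mm above the disc at x = -22, y = -192 mm in the station frame. The lever's pivot is 120 mm straight below it, 60 mm above the disc.
- lever (a joint): Spring-centred valve lever: 0 = upright (centre), positive = leaning to the station's +x, away from the robot; stops at +0.55 and -0.55 rad. Linked with the squaring bar: at +0.55 the bar's face is 69 mm from the fence. About 4 N at the knob holds it at the stop; let go, it springs back to 0 and the bar backs off.
- bar (a joint): Sliding squaring bar along the tray's front, moved by the lever; slide in m toward the fence: 0 = at rest, its face at x = -50 mm in the station frame, +0.015 = pressed fully. 12 mm thick, top at z = 68 mm. A cylinder and two guide blocks stand in front of it, x -100 to -66 mm, up to z = 56 mm.

How it is judged:
On the way, in this order (a step that is already met when the one before it is completed fails the run):
1. the stray cap lies on the disc behind the fence, and every carton and tub present stands upright in the tray between bar and fence, let go, with the lever not yet pushed (x of carton_1 in the frame of station between -0.02 and 0.006 m and y of carton_1 in the frame of station between -0.122 and 0.122 m and z of carton_1 in the frame of station between 0.003 and 0.013 m and angle between each of carton_1, tub_1, carton_2, tub_2's own z axis and vertical below 0.1 rad and contact force between the fingers and carton_1 below 0.5 N and x of tub_1 in the frame of station between -0.02 and 0.006 m and y of tub_1 in the frame of station between -0.122 and 0.122 m and z of tub_1 in the frame of station between 0.003 and 0.013 m and contact force between the fingers and tub_1 below 0.5 N and x of carton_2 in the frame of station between -0.02 and 0.006 m and y of carton_2 in the frame of station between -0.122 and 0.122 m and z of carton_2 in the frame of station between 0.003 and 0.013 m and contact force between the fingers and carton_2 below 0.5 N and x of tub_2 in the frame of station between -0.02 and 0.006 m and y of tub_2 in the frame of station between -0.122 and 0.122 m and z of tub_2 in the frame of station between 0.003 and 0.013 m and contact force between the fingers and tub_2 below 0.5 N and x of stray_cap in the frame of station between 0.07 and 0.18 m and y of stray_cap in the frame of station between -0.2 and 0.2 m and height (world z) of stray_cap below 0.006 m and angle between stray_cap's own z axis and vertical below 0.15 rad and contact force between the fingers and stray_cap below 0.5 N and value of joint lever between -0.08 and 0.08 rad), for 0.3 s.
2. the lever is held at its forward stop (over 0.48 rad) for two seconds (value of joint lever above 0.48 rad), for 1.8 s.
3. the lever, let go, is back at its centre (within 0.08 rad) (value of joint lever between -0.08 and 0.08 rad and contact force between the fingers and anything else below 0.5 N), for 0.2 s.
At the end, for the whole second after the job is handed in: All cartons and tubs upright (0.1 rad) in the tray, centres within 7 mm of touching the fence, cartons square to it (0.07 rad), each within 88 mm (centres) of a neighbour, released, at rest; stray cap flat on the disc, 70 to 180 mm behind the row's centre line; lever within 0.08 rad of centre (x of carton_1 in the frame of station between -0.0075 and 0.005 m and y of carton_1 in the frame of station between -0.122 and 0.122 m and z of carton_1 in the frame of station between 0.003 and 0.013 m and angle between each of carton_1, tub_1, carton_2, tub_2's own z axis and vertical below 0.1 rad and contact force between the fingers and carton_1 below 0.5 N and (horizontal distance between carton_1 and tub_1 below 0.088 m or horizontal distance between carton_1 and carton_2 below 0.088 m or horizontal distance between carton_1 and tub_2 below 0.088 m) and linear speed of each of carton_1, tub_1, carton_2, tub_2 below 0.02 m/s and (angle between the x axis of carton_1 and the x axis of station, either way round below 0.07 rad or angle between the x axis of carton_1 and the y axis of station, either way round below 0.07 rad) and x of tub_1 in the frame of station between -0.0075 and 0.005 m and y of tub_1 in the frame of station between -0.122 and 0.122 m and z of tub_1 in the frame of station between 0.003 and 0.013 m and contact force between the fingers and tub_1 below 0.5 N and (horizontal distance between tub_1 and carton_1 below 0.088 m or horizontal distance between tub_1 and carton_2 below 0.088 m or horizontal distance between tub_1 and tub_2 below 0.088 m) and x of carton_2 in the frame of station between -0.0075 and 0.005 m and y of carton_2 in the frame of station between -0.122 and 0.122 m and z of carton_2 in the frame of station between 0.003 and 0.013 m and contact force between the fingers and carton_2 below 0.5 N and (horizontal distance between carton_2 and carton_1 below 0.088 m or horizontal distance between carton_2 and tub_1 below 0.088 m or horizontal distance between carton_2 and tub_2 below 0.088 m) and (angle between the x axis of carton_2 and the x axis of station, either way round below 0.07 rad or angle between the x axis of carton_2 and the y axis of station, either way round below 0.07 rad) and x of tub_2 in the frame of station between -0.0075 and 0.005 m and y of tub_2 in the frame of station between -0.122 and 0.122 m and z of tub_2 in the frame of station between 0.003 and 0.013 m and contact force between the fingers and tub_2 below 0.5 N and (horizontal distance between tub_2 and carton_1 below 0.088 m or horizontal distance between tub_2 and tub_1 below 0.088 m or horizontal distance between tub_2 and carton_2 below 0.088 m) and x of stray_cap in the frame of station between 0.07 and 0.18 m and y of stray_cap in the frame of station between -0.2 and 0.2 m and height (world z) of stray_cap below 0.006 m and angle between stray_cap's own z axis and vertical below 0.15 rad and contact force between the fingers and stray_cap below 0.5 N and value of joint lever between -0.08 and 0.08 rad).
It fails at once if a bystander is shifted by more than 6 cm (distance of any of spare_cap_1, spare_cap_2, counter from where it was at the start of the episode above 0.06 m).
Of carton_1, tub_1, carton_2, tub_2 only 3 to 4 are there at a start; the rules pass over those that are not, and their reading is None.
At some moment in a run one of tub_1, tub_2, stray_cap may be knocked a few centimetres aside while the robot is not near it.
It also fails if it takes over 208 s, if anything falls off the work surface, if the arm or the gripper's body presses on something with over 40 N, if the wrist force passes 120 N, or if a joint passes its speed limit or range.

ROBOT

A 6-joint arm with a two-finger parallel gripper is mounted at the origin on a cart in front of the work surface, level with it; the furniture and walls round the work are solid. World frame = base frame: x ahead of the robot, y to its left, z up, the work surface at z = 0. Lengths are in m, angles in rad, forces in N, time in s.
With the tool pointing down it reaches from about 0.25 to 0.725 m from the base axis. Payload 4 kg.
Tool frame: the origin (TCP) lies on the centre line of the jaws, within the pads' length; the fingertips stand 25 mm ahead of it and the grasp point (between the pads) lies 6 mm ahead of it; z points along the fingers, x is the direction in which the jaws open and shut, and the axes are right-handed (so a half turn about z gives the same grasp; the last joint's range is limited). The gripper opens to 85 mm and grips with 20 to 120 N. Pads are 22 mm wide; open, the fingers measure 114 mm over their backs; the gripper's body (76 mm by 85 mm) begins 54 mm behind the grasp point. The pads swing forward as they close: fully open they stand 13 mm farther back than shut.
Start: joints at [-1.128, 0.241, 0.005, 1.335, 0, 1.571], TCP at [0.214, -0.452, 0.256] pointing down, gripper open.
Joint ranges: [-2.72, 2.72], [-1.05, 1.87], [-1.09, 1.28], [-1.99, 2.15], [-1.42, 1.44], [-3.14, 3.14]. Speed limits (rad/s): [2.79, 2.79, 3.14, 3.14, 3.14, 3.14].

INTERFACE

Orientations are given as a unit quaternion [x, y, z, w].
In Python, from workcell import bot, imaging, order gives the robot as it stands.
- The arm moves only by the tool carry_out, never from a script. Its argument "moves" is a list of rows, each a list of 5 numbers: the shift along the tool's x, y, z scaled (see below), then the turn about the tool's z scaled (see below), then the opening, from -1 (shut) to 1 (fully open). In form: [[tx, ty, tz, roll, hand], ...]. A call has 1 to 20 rows; each row is the pose to reach, as a shift and turn from the pose commanded when the call began, along the tool's axes at that moment; what a row does not reach only later rows make up. The controller multiplies each number of a shift by 0.1 m and each number of a turn by 90 degrees. A row lasts 1/10 s, in which the tool goes at most 50 mm and 8.59 degrees, less where a joint would pass 70% of its speed; a pose out of reach is approached as far as the arm can. A call with a number of a shift or a turn outside -1 to 1 is refused whole. A call with a gripper value outside its range is refused whole. The fingers move at their own pace and stop on an object; the grip force is fixed at half the most. Time passes only in rows, so rows that repeat a pose let the fingers close. It gives the time, the measured TCP pose, the force and the opening at its end, in the units of the state.
- bot.get_obs(): the state, without advancing time (a new reading comes with each control period).
- imaging.camera(name): name is "scene" or "top"; returns the picture (420x560x3 uint8, red, green, blue); there is no depth.
- imaging.camera_model(name): a dict with "fovy" (degrees; the focal length in pixels is half the picture's height over the tangent of half this angle, whatever the lens; pixels are square), "cx", "cy" (the principal point, pixels), "eye" and "rotation" of the camera in the world. Camera axes: x right, y up, looking along -z (the intrinsics and any distortion apply to the point x, -y, -z); pixel columns grow to the right and rows downward; lengths in m; the calibration is good to about 2 mm. A picture is of the moment at which its call begins. camera_model takes no time and is no camera call.
- order.job_done(): hands the job in, once; it reports no verdict.
The state is a dict: "clock": time; "joint_pos": joint angles; "joint_vel": joint speeds; "tau": joint torques, N m; "eef_pos": TCP position; "tool_rot": TCP orientation; "ft_force": force on the tool from outside, world axes, zero at the start; "ft_torque": the same for the moment, N m; "grip_width": finger opening in m.
Only numpy, scipy, OpenCV 4.12 (cv2) and the standard library are available. Lean on these libraries where they do the work, as an engineer would, in place of code of your own. Each camera call takes 0.05 s, during which the arm holds its last target.

## Working session

There is one attempt and no reset: what is moved stays moved. The work goes in short steps, Python scripts to look and compute and a tool call to move; the robot and the scene stay as the last step left them, time stands still between calls to the robot, and variables do not carry over. Pictures are saved under pics/ and viewed, and the job is handed in when it is done.

Besides the shell and the picture viewer there is one more tool, called after "Request:" as name(argument=value, ...) on one line, values as JSON. carry_out: Moves the arm, as the interface text tells. Its arguments: {"type":"object","properties":{"moves":{"type":"array","items":{"type":"array","items":{"type":"number","minimum":-1,"maximum":1}}}},"required":["moves"]}

```bash
mkdir -p pics; ls; cat > look.py <<'E'
from workcell import bot, imaging, order
import cv2,sys
t=sys.argv[1]
for n in sys.argv[2:]:
    im=imaging.camera(n); cv2.imwrite(f'pics/{n}_{t}.png',im[:,:,::-1])
E
python3 look.py 0 scene top; python3 - <<'E'
from workcell import bot, imaging, order
print(bot.get_obs())
for n in("scene","top"): print(imaging.camera_model(n))
E
```

```text
pics
{'clock': 0.1, 'joint_pos': array([-1.12797046e+00,  2.41364342e-01,  3.84621238e-03,  1.33519203e+00,
        4.21826905e-06,  1.57082415e+00]), 'joint_vel': array([-0.00026281,  0.00082531,  0.00249017,  0.00076731, -0.00106815,
        0.00010428]), 'tau': array([ 3.64954421e-04, -3.73137939e+01,  2.53009772e+01,  1.08583731e-02,
        4.37621259e-05,  3.69155799e-06]), 'eef_pos': array([ 0.21402498, -0.4513008 ,  0.25548373]), 'tool_rot': array([ 8.45123666e-01, -5.34569989e-01, -8.07599313e-04, -5.13298685e-04]), 'ft_force': array([-0.22372386, -0.49317076, -0.01834643]), 'ft_torque': array([ 0.00156506,  0.01251186, -0.02190029]), 'grip_width': 0.08530779871725964}
{'fovy': 45.96284030685539, 'cx': 289.2268321649596, 'cy': 198.14644649880003, 'eye': array([0.21666347, 0.29376645, 0.84256025]), 'rotation': array([-0.10761589,  0.31742448,  0.88479081, -0.32373716])}
{'fovy': 54.2513330739088, 'cx': 281.1590226628221, 'cy': 207.3585175122307, 'eye': array([ 0.38264093, -0.16350288,  1.10454707]), 'rotation': array([ 0.0759907 , -0.07321113, -0.68255066,  0.72318058])}
```

View pics/scene_0.png

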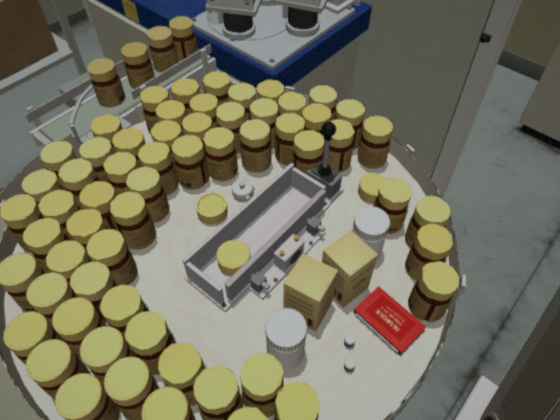

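View pics/top_0.png

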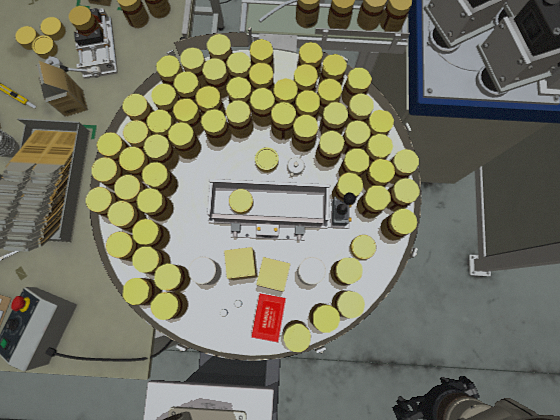

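```bash
cat > h.py <<'E'
import numpy as np, cv2
from scipy.spatial.transform import Rotation as R
from workcell import bot, imaging, order
CM={n:imaging.camera_model(n) for n in("scene","top")}
def f(c): return 210/np.tan(np.radians(c['fovy'])/2)
def ray(n,u,v):
    c=CM[n]; d=np.array([(u-c['cx'])/f(c),-(v-c['cy'])/f(c),-1.])
    return c['eye'],R.from_quat(c['rotation']).apply(d)
def onz(n,u,v,z):
    e,d=ray(n,u,v); return e+d*(z-e[2])/d[2]
def proj(n,p):
    c=CM[n]; q=R.from_quat(c['rotation']).inv().apply(np.asarray(p,float)-c['eye'])
    return np.stack([c['cx']-f(c)*q[...,0]/q[...,2],c['cy']+f(c)*q[...,1]/q[...,2]],-1)
def tri(a,b):
    (e1,d1),(e2,d2)=ray('top',*a),ray('scene',*b)
    A=np.stack([d1,-d2],1); s=np.linalg.lstsq(A,e2-e1,rcond=None)[0]
    p,q=e1+s[0]*d1,e2+s[1]*d2; return (p+q)/2,np.linalg.norm(p-q)
def blobs(im,mask,amin=100):
    n,l,s,c=cv2.connectedComponentsWithStats(mask.astype(np.uint8))
    return [(c[i],s[i],l==i) for i in range(1,n) if s[i][4]>amin]
E
python3 - <<'E'
from h import *
t=cv2.imread('pics/top_0.png'); s=cv2.imread('pics/scene_0.png')
cv2.imwrite('pics/topz.png',cv2.resize(t[140:345,180:380],None,fx=2.9,fy=2.9,interpolation=cv2.INTER_CUBIC))
cv2.imwrite('pics/scz.png',cv2.resize(s[110:380,180:440],None,fx=2.2,fy=2.2,interpolation=cv2.INTER_CUBIC))
hsv=cv2.cvtColor(t,cv2.COLOR_BGR2HSV)
for p in [(240,200),(240,262),(273,270),(205,268),(311,270),(266,157)]: print(p,hsv[p[1],p[0]])
print(proj('top',[0.214,-.451,.256]),tri((347,199),(328,129)))
E
```

```text
(240, 200) [ 31  94 192]
(240, 262) [ 28  98 193]
(273, 270) [ 28  95 191]
(205, 268) [103   9 198]
(311, 270) [103   9 198]
(266, 157) [ 32 105 194]
[423.84916922 393.29103018] (array([ 0.60743559, -0.30497375,  0.1845524 ]), np.float64(0.002010955092244479))
```

View pics/topz.png

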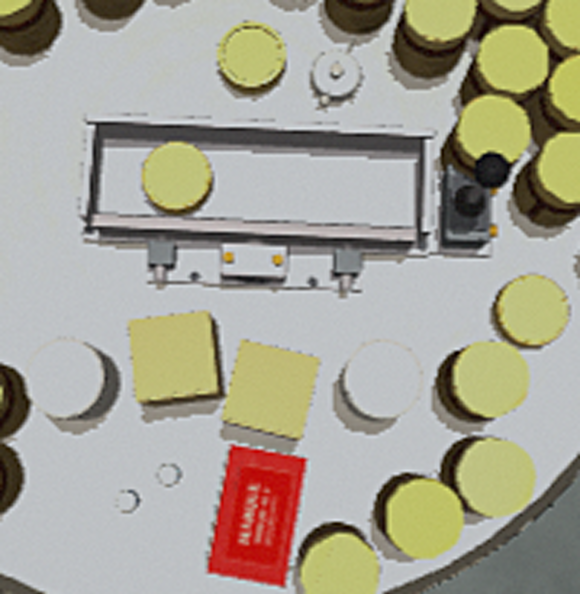

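View pics/scz.png

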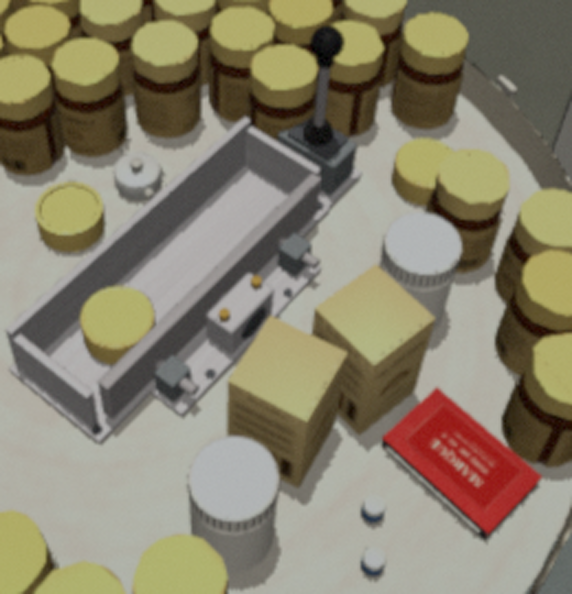

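```bash
python3 - <<'E'
from h import *
t=cv2.imread('pics/top_0.png'); s=cv2.imread('pics/scene_0.png')
def crop(im,x,y,w,h,k,f_):
    cv2.imwrite(f_,cv2.resize(im[y:y+h,x:x+w],None,fx=k,fy=k,interpolation=cv2.INTER_CUBIC))
crop(t,200,170,160,75,5,'pics/a.png')
crop(s,180,110,170,200,3,'pics/b.png')
E
```

```text
(no output)
```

View pics/a.png

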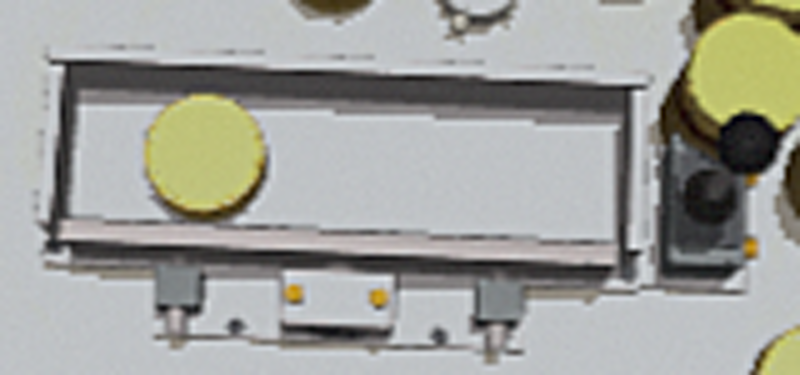

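View pics/b.png

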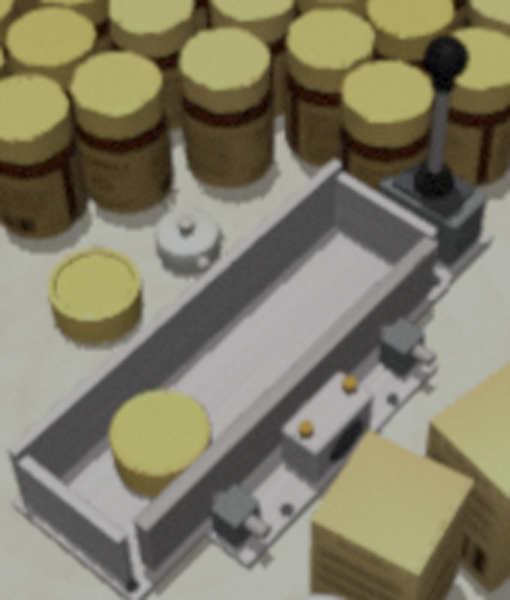

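```bash
cat > st.py <<'E'
from h import *
from scipy.optimize import least_squares
T=lambda x,y:((x+.5)/5-.5+200,(y+.5)/5-.5+170)
S=lambda x,y:((x+.5)/3-.5+180,(y+.5)/3-.5+110)
obs=[('top',T(748,142),(-.022,-.192,.18)),('scene',S(446,57),(-.022,-.192,.18)),
('top',T(75,64),(.034,.150,.07)),('top',T(630,87),(.034,-.150,.07)),
('scene',S(337,162),(.042,-.158,.07)),('scene',S(14,452),(.042,.158,.07))]
L=[('top',T(73,222),-.05,.068),('top',T(615,242),-.05,.068)]
def W(p,l):
    c,s=np.cos(p[2]),np.sin(p[2]); l=np.asarray(l,float)
    return np.array([p[0]+c*l[0]-s*l[1],p[1]+s*l[0]+c*l[1],l[2]])
def res(p,full=False):
    r=[proj(n,W(p,l))-uv for n,uv,l in obs]
    r2=[]
    for n,uv,x,z in L:
        q=onz(n,*uv,z)-[p[0],p[1],0]
        r2.append((np.cos(p[2])*q[0]+np.sin(p[2])*q[1]-x)*500)
    return np.r_[np.ravel(r),r2]
if __name__=="__main__":
    o=least_squares(res,[.6,-.1,0]); print(o.x,o.fun.round(1))
    for n,uv,l in obs: print(n,onz(n,*uv,l[2]).round(4),W(o.x,l).round(4))
E
python3 st.py
```

```text
[ 0.6279682  -0.11938773  0.02118217] [ 0.6  0.9  0.  -0.5 -2.6  0.7  1.2  0.2 -1.1 -2.1 -1.5 -1.3  1.2  1.1]
top [ 0.6122 -0.3103  0.18  ] [ 0.61   -0.3118  0.18  ]
scene [ 0.6092 -0.3106  0.18  ] [ 0.61   -0.3118  0.18  ]
top [0.661  0.0246 0.07  ] [0.6588 0.0313 0.07  ]
top [ 0.6654 -0.2656  0.07  ] [ 0.6651 -0.2686  0.07  ]
scene [ 0.6676 -0.2732  0.07  ] [ 0.6733 -0.2765  0.07  ]
scene [0.6626 0.0396 0.07  ] [0.6666 0.0395 0.07  ]
```

```bash
python3 - <<'E'
from h import *
t=cv2.imread('pics/top_0.png'); s=cv2.imread('pics/scene_0.png')
def crop(im,x,y,w,h,k,f_):
    cv2.imwrite(f_,cv2.resize(im[y:y+h,x:x+w],None,fx=k,fy=k,interpolation=cv2.INTER_CUBIC))
crop(t,180,235,160,65,5,'pics/c.png')
crop(s,260,185,140,190,3,'pics/d.png')
E
```

```text
(no output)
```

View pics/c.png

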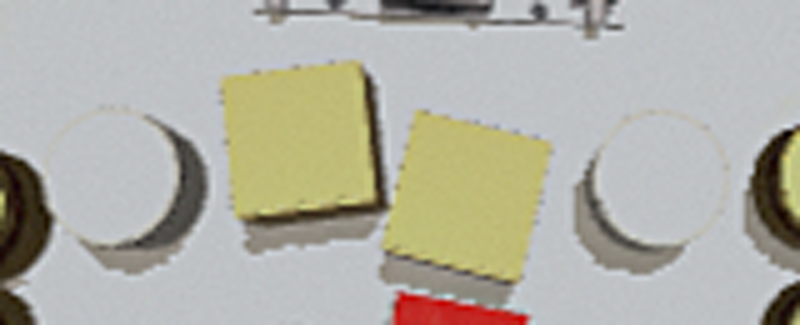

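View pics/d.png

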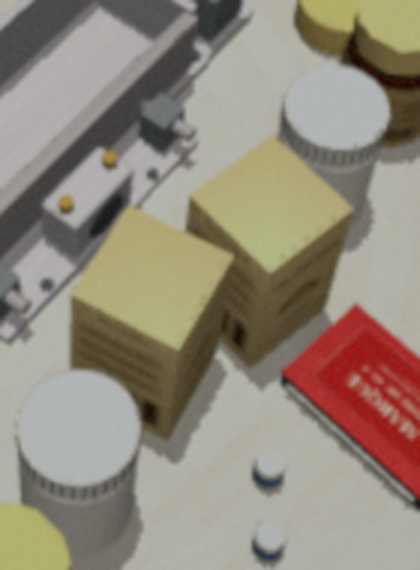

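```bash
python3 - <<'E'
from h import *
T=lambda p:((p[0]+.5)/5-.5+180,(p[1]+.5)/5-.5+235)
S=lambda p:((p[0]+.5)/3-.5+260,(p[1]+.5)/3-.5+185)
# order: c.png corners TL TR BR BL
A=[(222,77),(360,61),(379,204),(238,217)]
As=[(130,207),(235,260),(180,348),(72,292)]
B=[(416,110),(551,145),(518,281),(384,250)]
Bs=[(275,139),(353,210),(270,272),(190,200)]
tubs=[((113,176),(80,428)),((661,178),(336,112))]
import itertools
for a,b in ((A,As),(B,Bs)):
    # match scene corners by best agreement over cyclic order
    best=min(range(4),key=lambda k:sum(tri(T(a[i]),S(b[(i+k)%4]))[1] for i in range(4)))
    P=[tri(T(a[i]),S(b[(i+best)%4])) for i in range(4)]
    for p,e in P: print(p.round(4),round(e,4))
    Q=np.array([onz('top',*T(q),.118) for q in a]);Q2=np.array([onz('scene',*S(q),.118) for q in b])
    print('top',Q.mean(0).round(4),np.linalg.norm(np.diff(np.r_[Q,Q[:1]],axis=0),axis=1).round(4), [round(float(np.degrees(np.arctan2(*(Q[i+1]-Q[i])[1::-1]))),1) for i in range(3)])
    print('scene',Q2.mean(0).round(4),np.linalg.norm(np.diff(np.r_[Q2,Q2[:1]],axis=0),axis=1).round(4), [round(float(np.degrees(np.arctan2(*(Q2[i+1]-Q2[i])[1::-1]))),1) for i in range(3)])
for a,b in tubs:
    print(tri(T(a),S(b)),onz('top',*T(a),.105).round(4),onz('scene',*S(b),.105).round(4))
E
```

```text
[ 0.4803 -0.0225  0.1169] 0.0025
[ 0.492  -0.0882  0.1139] 0.0029
[ 0.4251 -0.1016  0.1097] 0.0015
[ 0.4145 -0.0354  0.114 ] 0.0025
top [ 0.4538 -0.0618  0.118 ] [0.0668 0.0688 0.0671 0.0672] [-80.0, -168.3, 98.5]
scene [ 0.4505 -0.0601  0.118 ] [0.068  0.0641 0.0675 0.0649] [-170.8, 98.8, 9.9]
[ 0.4701 -0.1167  0.11  ] 0.0034
[ 0.4566 -0.1828  0.1132] 0.0038
[ 0.3921 -0.1704  0.1143] 0.003
[ 0.4039 -0.1057  0.1144] 0.0009
top [ 0.4317 -0.1435  0.118 ] [0.0668 0.0657 0.065  0.0676] [-101.2, 169.3, 80.5]
scene [ 0.4278 -0.1413  0.118 ] [0.0645 0.0659 0.0638 0.0686] [169.5, 78.9, -8.0]
(array([0.43107009, 0.02898775, 0.09733677]), np.float64(0.0028095863411489843)) [0.432  0.0281 0.105 ] [0.4276 0.0312 0.105 ]
(array([ 0.44553029, -0.23747122,  0.09377933]), np.float64(0.0031275925013234756)) [ 0.4463 -0.2361  0.105 ] [ 0.4406 -0.23    0.105 ]
```

```bash
cat > caps.py <<'E'
from h import *
def capc(n,im,seed,z):
    hsv=cv2.cvtColor(im,cv2.COLOR_BGR2HSV)
    m=cv2.inRange(hsv,(20,60,165),(40,255,255))
    for c,s,l in blobs(im,m):
        x,y,w,h,_=s
        if x<=seed[0]<x+w and y<=seed[1]<y+h and l[int(seed[1]),int(seed[0])]:
            cn=max(cv2.findContours(l.astype(np.uint8),cv2.RETR_EXTERNAL,cv2.CHAIN_APPROX_NONE)[0],key=len)
            e=cv2.fitEllipse(cn); print(n,np.round(e[0],1),np.round(e[1],1),onz(n,*e[0],z).round(4)); return e[0]
if __name__=="__main__":
    t=cv2.imread('pics/top_0.png'); s=cv2.imread('pics/scene_0.png')
    a=capc('top',t,(240,200),.039);b=capc('scene',s,(233,255),.039); print(tri(a,b))
    a=capc('top',t,(266,157),.031);b=capc('scene',s,(211,207),.031); print(tri(a,b))
    print('counter',onz('top',296,164,.034))
    o=bot.get_obs(); print(R.from_quat(o['tool_rot']).as_matrix().round(3))
    from st import W
    P=[.6279,-.1194,.0212]
    for l in [(.08,.12,0),(.08,.14,0),(.08,.06,0),(.08,.1,0)]: w=W(P,l);print(l,w,np.hypot(*w[:2]),proj('top',w),proj('scene',w))
E
python3 caps.py
```

```text
top [240.3 200. ] [22.1 22.8] [ 0.6248 -0.0427  0.039 ]
scene [233.  253.7] [25.9 32. ] [ 0.6209 -0.0409  0.039 ]
(array([ 0.624876  , -0.04267921,  0.03367545]), np.float64(0.002580125889955172))
top [266.3 158. ] [21.5 22.4] [ 0.7489 -0.1037  0.031 ]
scene [211.  204.3] [21.8 29. ] [ 0.7445 -0.1024  0.031 ]
(array([ 0.74911391, -0.10419463,  0.02630234]), np.float64(0.002973393837142971))
counter [ 0.73552923 -0.18611096  0.034     ]
[[ 0.428 -0.904 -0.001]
 [-0.904 -0.428  0.002]
 [-0.002 -0.    -1.   ]]
(0.08, 0.12, 0) [0.70533821 0.00226891 0.        ] 0.7053418628938501 [227.90112321 174.33263992] [188.84429886 255.03722899]
(0.08, 0.14, 0) [0.70491425 0.02226441 0.        ] 0.7052657637068014 [220.77789747 174.07905359] [181.50671172 261.67463118]
(0.08, 0.06, 0) [ 0.70661012 -0.05771761  0.        ] 0.7089634559210046 [249.27901924 175.09369153] [209.99343864 235.90623349]
(0.08, 0.1, 0) [ 0.70576218 -0.0177266   0.        ] 0.7059847658726043 [235.02571849 174.58627502] [196.03506905 248.53263384]
```

```bash
cat > go.py <<'E'
# usage: go.py x y z yawdeg : shifts needed from the measured pose in units of the moves
from h import *
import sys
def plan(x,y,z,yaw,o=None):
    o=o or bot.get_obs(); M=R.from_quat(o['tool_rot']).as_matrix()
    d=M.T@(np.array([x,y,z])-o['eef_pos'])/.1
    cur=np.degrees(np.arctan2(M[1,0],M[0,0])); dy=(yaw-cur+90)%180-90
    n=int(np.ceil(np.abs(d).max()))
    print('pos',o['eef_pos'].round(4),'yaw',cur.round(1),'t',round(o['clock'],1),'w',round(o['grip_width'],4),'F',o['ft_force'].round(1))
    print('shift',d.round(3),'roll',round(-dy/90,3),'calls',n,'rows',int(np.ceil(np.linalg.norm(d)/.5)), 'per call',(d/max(n,1)).round(3))
if __name__=="__main__": plan(*map(float,sys.argv[1:5]))
E
python3 go.py .623 -.042 .2 -88.8
```

```text
pos [ 0.214  -0.4513  0.2555] yaw -64.6 t 0.1 w 0.0853 F [-0.2 -0.5 -0. ]
shift [-1.945 -5.449  0.559] roll 0.269 calls 6 rows 12 per call [-0.324 -0.908  0.093]
```

Request:
carry_out(moves=[[-0.16,-0.45,0,0,1],[-0.32,-0.9,0,0,1],[-0.32,-0.9,0,0,1]])

```text
clock: 0.4
eef_pos: [0.2844, -0.3808, 0.2559]
tool_rot: [0.847, -0.532, -0.001, -0.001]
ft_force: [-1.0, -1.1, -0.1]
grip_width: 0.0856
```

Request:
carry_out(moves=[[-0.16,-0.45,0,0,1],[-0.32,-0.9,0,0,1],[-0.32,-0.9,0,0,1]])

```text
clock: 0.7
eef_pos: [0.3521, -0.3138, 0.256]
tool_rot: [0.847, -0.532, -0.0, -0.001]
ft_force: [-0.1, -0.6, -1.2]
grip_width: 0.0856
```

Request:
carry_out(moves=[[-0.16,-0.45,0,0,1],[-0.32,-0.9,0,0,1],[-0.32,-0.9,0,0,1]])

```text
clock: 1.0
eef_pos: [0.4196, -0.2469, 0.2559]
tool_rot: [0.847, -0.532, 0.0, -0.001]
ft_force: [0.5, -0.0, 0.2]
grip_width: 0.0853
```

Request:
carry_out(moves=[[-0.16,-0.45,0,0,1],[-0.32,-0.9,0,0,1],[-0.32,-0.9,0,0,1]])

```text
clock: 1.3
eef_pos: [0.4871, -0.1799, 0.2557]
tool_rot: [0.847, -0.532, 0.0, -0.001]
ft_force: [-1.0, 0.0, -0.0]
grip_width: 0.0855
```

Request:
carry_out(moves=[[-0.16,-0.45,0,0,1],[-0.32,-0.9,0,0,1],[-0.32,-0.9,0,0,1],[-0.32,-0.9,0,0.269,1],[-0.32,-0.9,0,0.269,1],[-0.32,-0.9,0,0.269,1],[-0.32,-0.9,0,0.269,1]])

```text
clock: 2.0
eef_pos: [0.5512, -0.1165, 0.256]
tool_rot: [0.714, -0.7, -0.0, 0.001]
ft_force: [-0.7, 1.0, -0.8]
grip_width: 0.0851
```

```bash
python3 go.py .623 -.042 .15 -88.8
```

```text
pos [ 0.5512 -0.1165  0.256 ] yaw -88.9 t 2.0 w 0.0851 F [-0.7  1.  -0.8]
shift [-0.732 -0.734  1.059] roll -0.001 calls 2 rows 3 per call [-0.366 -0.367  0.529]
```

Request:
carry_out(moves=[[-0.36,-0.36,0.4,0,1],[-0.73,-0.73,0.96,0,1],[-0.73,-0.73,0.96,0,1],[-0.73,-0.73,0.96,0,1]])

```text
clock: 2.4
eef_pos: [0.622, -0.0387, 0.1542]
tool_rot: [0.716, -0.698, -0.004, 0.003]
ft_force: [-1.7, -0.5, -0.7]
grip_width: 0.0857
```

```bash
python3 look.py 1 scene top; python3 go.py .623 -.042 .047 -88.8
```

```text
pos [ 0.6228 -0.0409  0.1591] yaw -88.7 t 2.5 w 0.0851 F [ 0.2 -0.4 -0.2]
shift [ 0.011 -0.006  1.121] roll 0.001 calls 2 rows 3 per call [ 0.005 -0.003  0.56 ]
```

View pics/scene_1.png

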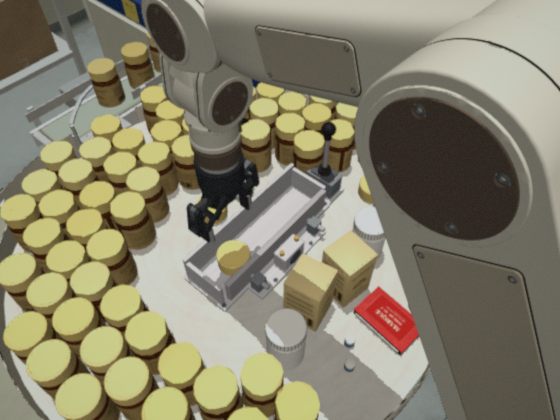

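View pics/top_1.png

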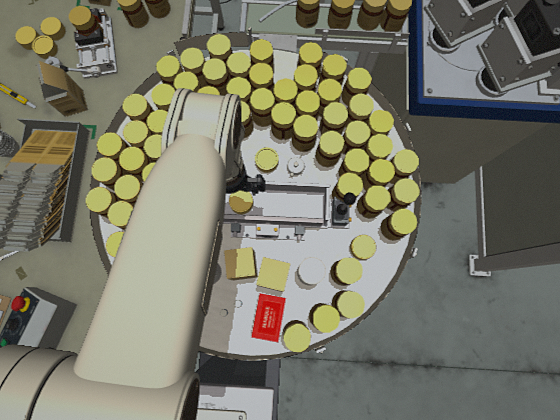

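Request:
carry_out(moves=[[0,0,0.3,0,1],[0,0,0.6,0,1],[0,0,0.8,0,1],[0,0,0.8,0,1],[0,0,0.8,0,1]])

```text
clock: 3.0
eef_pos: [0.6242, -0.0414, 0.0822]
tool_rot: [0.714, -0.7, 0.001, -0.001]
ft_force: [0.6, -0.3, -0.2]
grip_width: 0.0853
```

```bash
python3 look.py 2 scene; python3 go.py .623 -.042 .047 -88.8; python3 -c "
import cv2
s=cv2.imread('pics/scene_2.png');cv2.imwrite('pics/e.png',cv2.resize(s[160:300,160:330],None,fx=4,fy=4,interpolation=2))"
```

```text
pos [ 0.6249 -0.0412  0.0829] yaw -88.9 t 3.0 w 0.0851 F [ 0.4 -0.1 -0.5]
shift [0.008 0.021 0.359] roll -0.001 calls 1 rows 1 per call [0.008 0.021 0.359]
```

View pics/e.png

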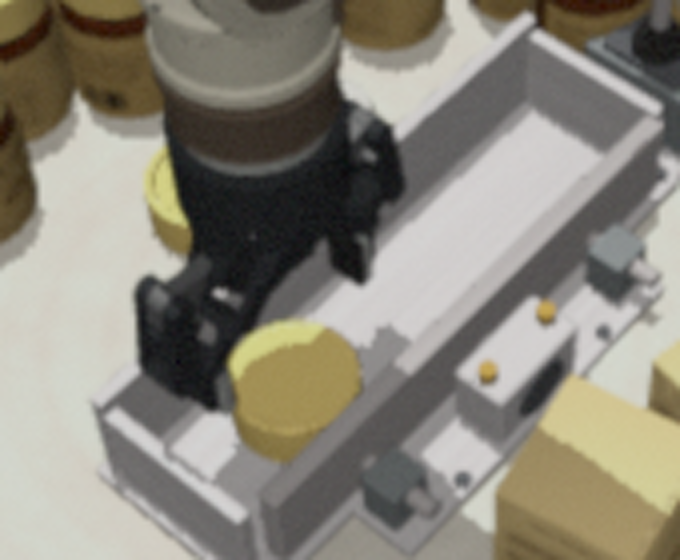

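Request:
carry_out(moves=[[0,0,0.12,0,1],[0,0,0.24,0,1],[0.01,0,0.36,0,1],[0.01,0,0.36,0,1],[0.01,0,0.36,0,1]])

```text
clock: 3.55
eef_pos: [0.6232, -0.0408, 0.0433]
tool_rot: [0.714, -0.7, -0.001, 0.001]
ft_force: [0.5, 0.6, 0.2]
grip_width: 0.0854
```

```bash
python3 look.py 3 scene; python3 go.py .623 -.042 .047 -88.8; python3 -c "
import cv2
s=cv2.imread('pics/scene_3.png');cv2.imwrite('pics/e3.png',cv2.resize(s[160:300,160:330],None,fx=4,fy=4,interpolation=2))"
```

```text
pos [ 0.6237 -0.0409  0.044 ] yaw -88.8 t 3.6 w 0.0854 F [ 0.2  0.  -0. ]
shift [ 0.011  0.008 -0.03 ] roll -0.0 calls 1 rows 1 per call [ 0.011  0.008 -0.03 ]
```

View pics/e3.png

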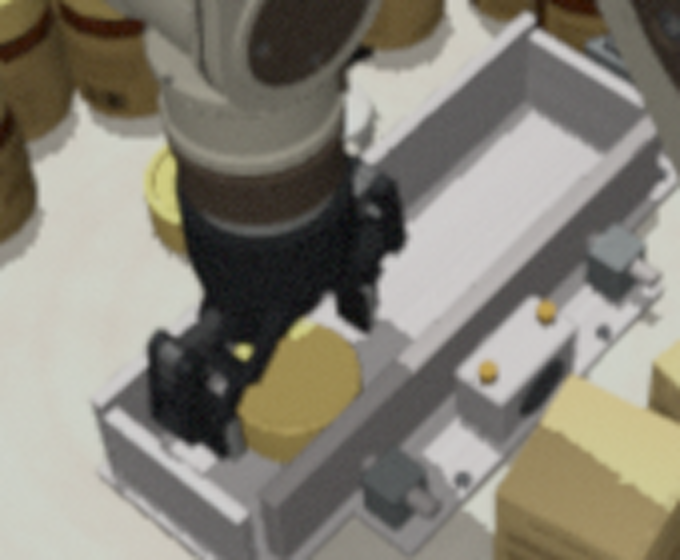

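Request:
carry_out(moves=[[0,0,0,0,-1],[0,0,0,0,-1],[0,0,0,0,-1],[0,0,0,0,-1],[0,0,0,0,-1],[0,0,0,0,-1],[0,0,0,0,-1],[0,0,0,0,-1]])

```text
clock: 4.4
eef_pos: [0.6249, -0.0409, 0.0457]
tool_rot: [0.714, -0.7, 0.001, -0.001]
ft_force: [0.8, 0.7, 5.9]
grip_width: 0.0612
```

Request:
carry_out(moves=[[0,0,-0.2,0,-1],[0,0,-0.4,0,-1],[0,0,-0.8,0,-1],[0,0,-0.9,0,-1],[0,0,-0.9,0,-1]])

```text
clock: 4.9
eef_pos: [0.6254, -0.0411, 0.1366]
tool_rot: [0.714, -0.7, 0.002, -0.002]
ft_force: [0.4, -0.1, -1.3]
grip_width: 0.0615
```

```bash
python3 look.py 4 scene; python3 go.py .713 .002 .138 -88.8; python3 -c "
import cv2
s=cv2.imread('pics/scene_4.png');cv2.imwrite('pics/e4.png',cv2.resize(s[140:300,140:330],None,fx=4,fy=3.7,interpolation=2))"
```

```text
pos [ 0.6241 -0.041   0.1346] yaw -88.8 t 5.0 w 0.0612 F [-0.6  0.2 -0.2]
shift [-0.412 -0.898 -0.033] roll -0.0 calls 1 rows 2 per call [-0.412 -0.898 -0.033]
```

View pics/e4.png

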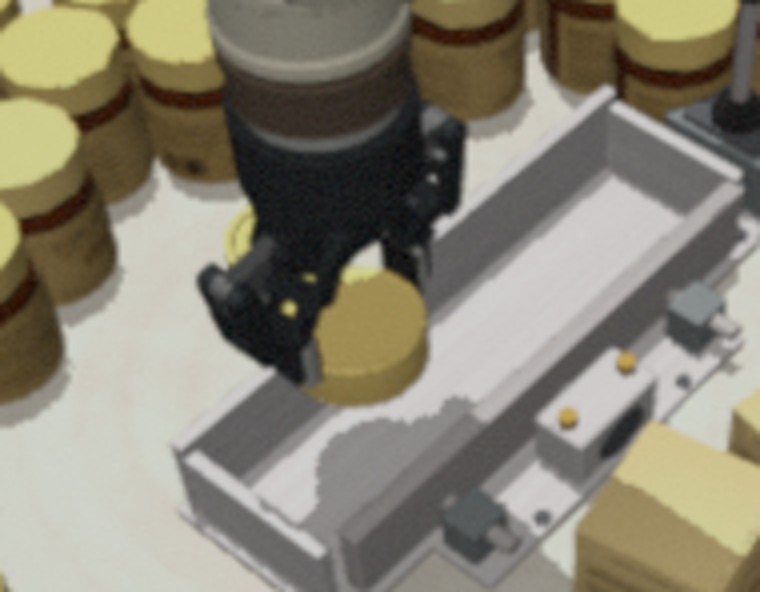

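```bash
python3 -c "
from h import *
print(onz('scene',232.5,226,.130), proj('scene',[.6241,-.041,.130]))"
```

```text
[ 0.61607793 -0.0442458   0.13      ] [227.9597417  224.74581454]
```

Request:
carry_out(moves=[[-0.2,-0.45,0,0,-1],[-0.41,-0.9,0,0,-1],[-0.41,-0.92,0,0,-1],[-0.41,-0.92,0,0,-1],[-0.41,-0.92,0,0,-1]])

```text
clock: 5.45
eef_pos: [0.7133, 0.0016, 0.1323]
tool_rot: [0.714, -0.7, -0.001, 0.002]
ft_force: [-0.7, -0.1, 0.4]
grip_width: 0.0618
```

```bash
python3 look.py 5 scene; python3 go.py .715 .002 .039 -88.8
```

```text
pos [0.7134 0.0013 0.1333] yaw -88.9 t 5.5 w 0.0611 F [-0.5  0.1  0. ]
shift [-0.007 -0.018  0.943] roll -0.001 calls 1 rows 2 per call [-0.007 -0.018  0.943]
```

View pics/scene_5.png

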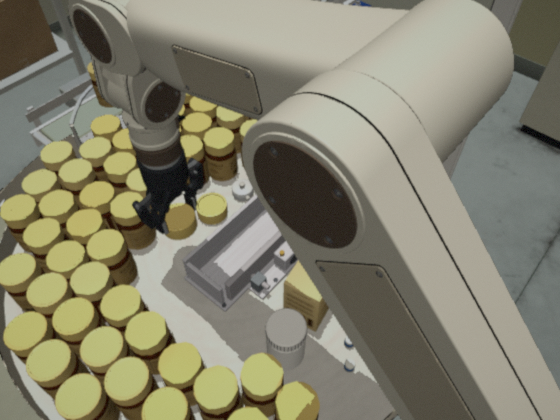

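```bash
python3 -c "
from h import *
print(tri((181,135),(131,207)),tri((159,146),(109,247)))
print(proj('scene',[[.713,.06,0],[.713,.002,0]]))"
```

```text
(array([0.7206511 , 0.07938606, 0.22190716]), np.float64(0.015036202757612856)) (array([0.70666926, 0.13968078, 0.18792818]), np.float64(0.00821226929181256))
[[164.18887907 271.99740438]
 [186.31988704 252.84987025]]
```

```bash
python3 -c "
from h import *
t=cv2.imread('pics/top_0.png')
for p in [(181,135),(159,146),(155,172),(215,122),(183,98)]: print(p,onz('top',*p,.12).round(3))
for p in [(131,207),(109,247),(145,183)]: print(p,onz('scene',*p,.12).round(3))"
```

```text
(181, 135) [0.767 0.113 0.12 ]
(159, 146) [0.735 0.165 0.12 ]
(155, 172) [0.666 0.167 0.12 ]
(215, 122) [0.808 0.029 0.12 ]
(183, 98) [0.87  0.118 0.12 ]
(131, 207) [0.794 0.041 0.12 ]
(109, 247) [0.753 0.122 0.12 ]
(145, 183) [ 0.82  -0.013  0.12 ]
```

Request:
carry_out(moves=[[0,0,0.3,0,-1],[0,0,0.6,0,-1],[0,0,0.8,0,-1],[0,-0.02,0.9,0,-1],[0,-0.02,0.94,0,-1],[0,-0.02,0.94,0,-1],[0,-0.02,0.94,0,-1]])

```text
clock: 6.2
eef_pos: [0.7179, 0.0018, 0.0422]
tool_rot: [0.714, -0.7, 0.001, -0.001]
ft_force: [0.4, 0.0, 0.7]
grip_width: 0.0611
```

```bash
python3 look.py 6 scene; python3 go.py .715 .002 .039 -88.8; python3 -c "
import cv2
s=cv2.imread('pics/scene_6.png');cv2.imwrite('pics/e6.png',cv2.resize(s[140:300,100:290],None,fx=4,fy=3.7,interpolation=2))"
```

```text
pos [0.718  0.0019 0.0422] yaw -88.8 t 6.2 w 0.061 F [-0.2 -0.5  0.3]
shift [-0.002  0.03   0.032] roll -0.001 calls 1 rows 1 per call [-0.002  0.03   0.032]
```

View pics/e6.png

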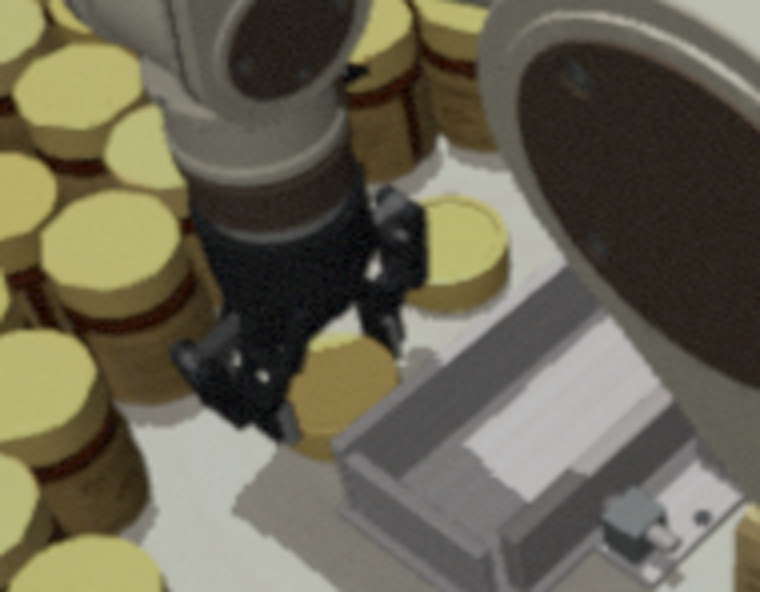

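Request:
carry_out(moves=[[0,0,0.03,0,-1],[0,0,0.03,0,-1],[0,0,0.03,0,-1]])

```text
clock: 6.55
eef_pos: [0.7172, 0.002, 0.0377]
tool_rot: [0.714, -0.7, 0.0, -0.0]
ft_force: [0.4, -0.5, 1.1]
grip_width: 0.0611
```

Request:
carry_out(moves=[[0,0,0.02,0,-1],[0,0,0.02,0,-1],[0,0,0.02,0,-1]])

```text
clock: 6.85
eef_pos: [0.7172, 0.002, 0.0376]
tool_rot: [0.714, -0.7, 0.001, -0.0]
ft_force: [-3.9, -0.0, 9.1]
grip_width: 0.061
```

On the surface (9 N). Release and lift.

Request:
carry_out(moves=[[0,0,-0.01,0,-1],[0,0,-0.01,0,1],[0,0,-0.01,0,1],[0,0,-0.01,0,1],[0,0,-0.01,0,1],[0,0,-0.01,0,1],[0,0,-0.3,0,1],[0,0,-0.7,0,1],[0,0,-1,0,1],[0,0,-1,0,1]])

```text
clock: 7.85
eef_pos: [0.7204, 0.002, 0.1421]
tool_rot: [0.714, -0.7, 0.004, -0.004]
ft_force: [1.3, 0.7, 1.7]
grip_width: 0.0856
```

```bash
python3 go.py .54 -.06 .25 -88.8
```

```text
pos [0.7204 0.002  0.1421] yaw -88.8 t 7.8 w 0.0856 F [1.3 0.7 1.7]
shift [ 0.583  1.804 -1.099] roll -0.0 calls 2 rows 5 per call [ 0.292  0.902 -0.55 ]
```

Request:
carry_out(moves=[[0.2,0.3,-0.4,0,1],[0.4,0.6,-0.8,0,1],[0.6,0.8,-1,0,1],[0.9,0.8,-1,0,1]])

```text
clock: 8.25
eef_pos: [0.6384, -0.0897, 0.2408]
tool_rot: [0.715, -0.699, 0.003, -0.002]
ft_force: [0.3, 0.8, 0.4]
grip_width: 0.0852
```

Request:
carry_out(moves=[[0.45,0.35,0,0,1],[0.9,0.7,0,0,1],[0.9,0.7,0,0,1]])

```text
clock: 8.55
eef_pos: [0.5675, -0.1845, 0.2347]
tool_rot: [0.713, -0.702, -0.001, 0.001]
ft_force: [0.3, -0.6, -0.5]
grip_width: 0.0852
```

Request:
carry_out(moves=[[0.45,0.35,0,0,1],[0.9,0.7,0,0,1],[0.9,0.7,0,0,1]])

```text
clock: 8.85
eef_pos: [0.4999, -0.2752, 0.2348]
tool_rot: [0.713, -0.701, -0.0, 0.001]
ft_force: [-0.1, 0.1, 0.3]
grip_width: 0.0853
```

Request:
carry_out(moves=[[0.45,0.35,0,0,1],[0.9,0.7,0,0,1],[0.9,0.7,0,0,1]])

```text
clock: 9.15
eef_pos: [0.4322, -0.3664, 0.2349]
tool_rot: [0.713, -0.701, -0.0, 0.0]
ft_force: [0.1, 0.1, -0.4]
grip_width: 0.0852
```

Request:
carry_out(moves=[[0.45,0.35,0,0,1],[0.9,0.7,0,-0.1,1],[0.9,0.7,0,-0.2,1],[0.9,0.7,0,-0.3,1]])

```text
clock: 9.55
eef_pos: [0.3652, -0.4569, 0.2346]
tool_rot: [0.851, -0.526, -0.0, -0.0]
ft_force: [0.1, 0.6, -0.2]
grip_width: 0.0855
```

```bash
python3 look.py 7 scene top; python3 go.py .45 -.06 .25 10
```

```text
pos [ 0.3665 -0.4552  0.2347] yaw -63.7 t 9.7 w 0.0855 F [-0.1 -0.1 -0.3]
shift [-3.171 -2.501 -0.148] roll -0.818 calls 4 rows 9 per call [-0.793 -0.625 -0.037]
```

View pics/scene_7.png

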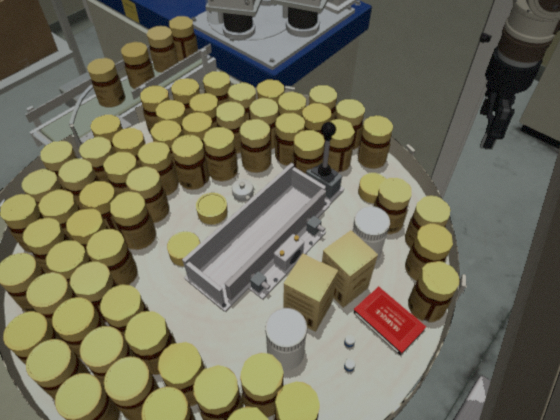

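View pics/top_7.png

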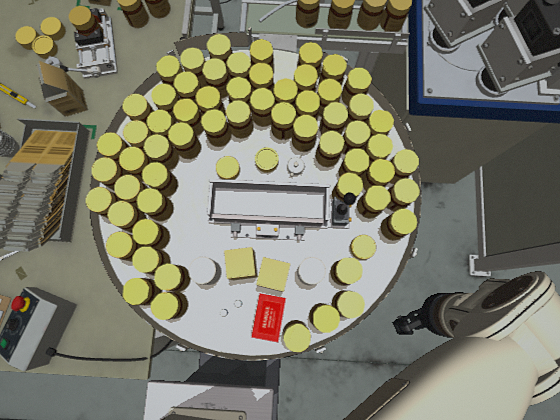

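```bash
python3 -c "
from caps import *
t=cv2.imread('pics/top_7.png'); s=cv2.imread('pics/scene_7.png')
a=capc('top',t,(228,167),.031);b=capc('scene',s,(184,246),.031);print(tri(a,b))"
```

```text
top [227.  166.5] [21.1 22.5] [0.7183 0.002  0.031 ]
scene [182.  243.9] [23.2 32.2] [0.7164 0.0041 0.031 ]
(array([0.71941156, 0.00256572, 0.02654288]), np.float64(0.0005135758620256906))
```

Request:
carry_out(moves=[[-0.4,-0.3,0,0,1],[-0.8,-0.6,0,0,1],[-0.8,-0.6,0,0,1]])

```text
clock: 9.95
eef_pos: [0.3853, -0.3507, 0.2348]
tool_rot: [0.851, -0.525, -0.002, -0.001]
ft_force: [-0.0, -0.6, 0.4]
grip_width: 0.0854
```

Request:
carry_out(moves=[[-0.4,-0.3,0,0,1],[-0.8,-0.6,0,0,1],[-0.8,-0.6,0,0,1]])

```text
clock: 10.25
eef_pos: [0.4036, -0.2532, 0.2354]
tool_rot: [0.851, -0.525, -0.001, -0.001]
ft_force: [-0.2, -1.1, -0.3]
grip_width: 0.0854
```

Request:
carry_out(moves=[[-0.4,-0.3,0,0,1],[-0.8,-0.6,0,0,1],[-0.8,-0.6,0,0,1]])

```text
clock: 10.55
eef_pos: [0.4219, -0.1556, 0.2355]
tool_rot: [0.851, -0.524, -0.0, -0.001]
ft_force: [-0.4, 0.2, -0.3]
grip_width: 0.0855
```

Request:
carry_out(moves=[[-0.4,-0.3,0,-0.09,1],[-0.8,-0.6,0,-0.18,1],[-0.8,-0.6,0,-0.27,1],[-0.8,-0.6,0,-0.36,1],[-0.8,-0.6,0,-0.45,1],[-0.8,-0.6,0,-0.54,1],[-0.8,-0.6,0,-0.63,1],[-0.8,-0.6,0,-0.72,1],[-0.8,-0.6,0,-0.72,1]])

```text
clock: 11.45
eef_pos: [0.4395, -0.0625, 0.2354]
tool_rot: [1.0, 0.009, 0.0, 0.0]
ft_force: [-1.1, 0.1, -0.4]
grip_width: 0.0856
```

```bash
python3 go.py .43 .029 .15 1
```

```text
pos [ 0.4395 -0.0625  0.2354] yaw 1.1 t 11.4 w 0.0856 F [-1.1  0.1 -0.4]
shift [-0.079 -0.917  0.853] roll 0.001 calls 1 rows 3 per call [-0.079 -0.917  0.853]
```

Request:
carry_out(moves=[[-0.04,-0.45,0,0,1],[-0.08,-0.92,0.1,0,1],[-0.08,-0.92,0.5,0,1],[-0.08,-0.92,0.9,0,1],[-0.08,-0.92,0.9,0,1]])

```text
clock: 11.95
eef_pos: [0.4251, 0.0298, 0.1411]
tool_rot: [1.0, 0.009, -0.005, 0.0]
ft_force: [-1.8, 0.8, 0.1]
grip_width: 0.0851
```

```bash
python3 look.py 8 scene; python3 go.py .43 .029 .095 1
```

```text
pos [0.4271 0.0297 0.1437] yaw 1.0 t 12.0 w 0.0853 F [ 0.4 -0.  -0.3]
shift [0.031 0.007 0.487] roll 0.0 calls 1 rows 1 per call [0.031 0.007 0.487]
```

View pics/scene_8.png

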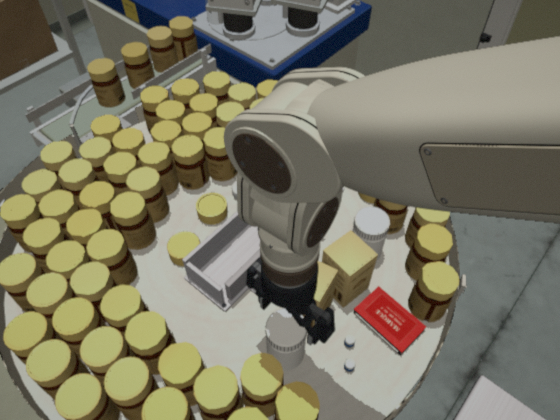

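Request:
carry_out(moves=[[0.03,0,0.1,0,1],[0.03,0,0.25,0,1],[0.03,0,0.4,0,1],[0.03,0,0.48,0,1],[0.03,0,0.48,0,1]])

```text
clock: 12.5
eef_pos: [0.4326, 0.0296, 0.0975]
tool_rot: [1.0, 0.01, 0.0, 0.0]
ft_force: [-0.6, -0.2, 0.7]
grip_width: 0.0855
```

```bash
python3 look.py 9 scene; python3 go.py .43 .029 .095 1;  python3 -c "
import cv2
s=cv2.imread('pics/scene_9.png');cv2.imwrite('pics/e9.png',cv2.resize(s[250:380,220:370],None,fx=4,fy=4,interpolation=2))"
```

```text
pos [0.4329 0.0297 0.098 ] yaw 1.1 t 12.6 w 0.0855 F [-0.4  0.1 -0. ]
shift [-0.029  0.006  0.029] roll 0.001 calls 1 rows 1 per call [-0.029  0.006  0.029]
```

View pics/e9.png

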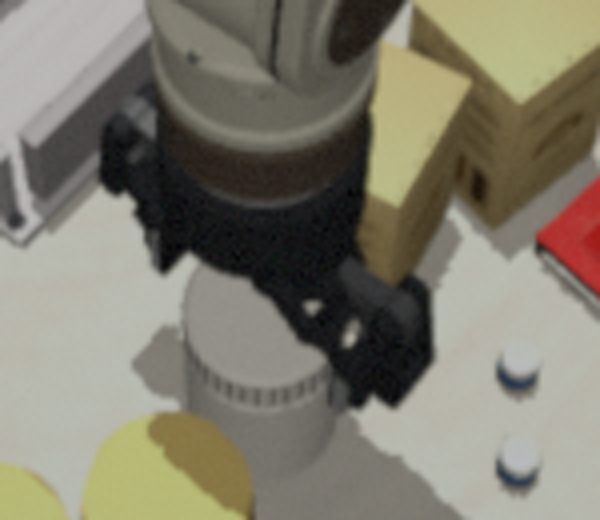

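Request:
carry_out(moves=[[-0.02,0,0.01,0,-1],[-0.02,0,0.01,0,-1],[-0.02,0,0.01,0,-1],[-0.02,0,0.01,0,-1],[-0.02,0,0.01,0,-1],[-0.02,0,0.01,0,-1],[-0.02,0,0.01,0,-1],[-0.02,0,0.01,0,-1]])

```text
clock: 13.35
eef_pos: [0.431, 0.0299, 0.0975]
tool_rot: [1.0, 0.01, 0.001, 0.0]
ft_force: [-0.2, -0.5, 7.1]
grip_width: 0.0642
```

Request:
carry_out(moves=[[0,0,-0.1,0,-1],[0,0,-0.3,0,-1],[0,0,-0.6,0,-1],[0,0,-0.9,0,-1],[0,0,-1,0,-1],[0,0,-1,0,-1]])

```text
clock: 13.95
eef_pos: [0.4311, 0.03, 0.1977]
tool_rot: [1.0, 0.01, 0.002, -0.0]
ft_force: [-0.5, 0.4, -1.9]
grip_width: 0.0646
```

```bash
cat > slot.py <<'E'
from st import W
import sys
P=[.6287,-.1185,.017]
print(W(P,(float(sys.argv[1]),float(sys.argv[2]),0)).round(4))
E
python3 slot.py -.008 .108;python3 look.py 10 scene; python3 go.py .618 -.01 .195 1
```

```text
[ 0.6189 -0.0107  0.    ]
pos [0.4301 0.0299 0.1962] yaw 1.2 t 14.0 w 0.0644 F [-0.1  0.3 -3.2]
shift [1.871 0.438 0.014] roll 0.002 calls 2 rows 4 per call [0.935 0.219 0.007]
```

View pics/scene_10.png

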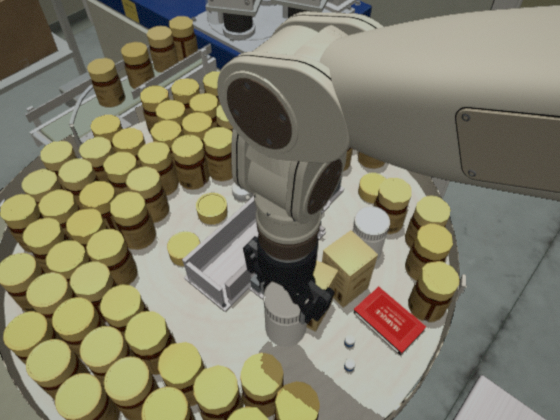

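Request:
carry_out(moves=[[0.3,0.07,0,0,-1],[0.6,0.14,0,0,-1],[0.94,0.22,0,0,-1],[0.94,0.22,0,0,-1]])

```text
clock: 14.4
eef_pos: [0.5272, 0.0091, 0.1934]
tool_rot: [1.0, 0.01, -0.001, 0.0]
ft_force: [-0.5, 0.4, -1.6]
grip_width: 0.0647
```

Request:
carry_out(moves=[[0.3,0.07,0,0,-1],[0.6,0.14,0,0,-1],[0.94,0.22,0,0,-1],[0.94,0.22,0,0,-1],[0.94,0.22,0,0,-1],[0.94,0.22,0,0,-1]])

```text
clock: 15.0
eef_pos: [0.6171, -0.01, 0.1948]
tool_rot: [1.0, 0.01, -0.002, -0.0]
ft_force: [-0.2, 0.5, -1.7]
grip_width: 0.0643
```

```bash
python3 look.py 11 scene; python3 go.py .619 -.0107 .106 1;  python3 -c "
import cv2
s=cv2.imread('pics/scene_11.png');cv2.imwrite('pics/e11.png',cv2.resize(s[170:330,130:330],None,fx=3.7,fy=3.7,interpolation=2))"
```

```text
pos [ 0.6173 -0.0099  0.1955] yaw 1.2 t 15.1 w 0.0645 F [-0.6 -0.3 -1.2]
shift [0.019 0.009 0.895] roll 0.002 calls 1 rows 2 per call [0.019 0.009 0.895]
```

View pics/e11.png

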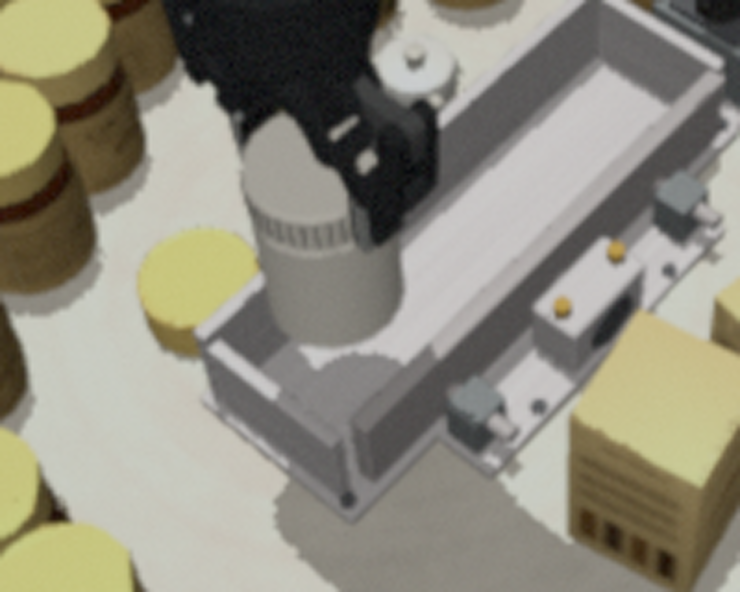

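Request:
carry_out(moves=[[0.01,0.01,0.2,0,-1],[0.02,0.01,0.4,0,-1],[0.02,0.01,0.5,0,-1],[0.02,0.01,0.5,0,-1]])

```text
clock: 15.45
eef_pos: [0.619, -0.0109, 0.1448]
tool_rot: [1.0, 0.01, -0.002, -0.0]
ft_force: [-0.2, -0.2, -1.6]
grip_width: 0.0649
```

```bash
python3 look.py 12 scene; python3 go.py .619 -.0107 .106 1;  python3 -c "
import cv2
s=cv2.imread('pics/scene_12.png');cv2.imwrite('pics/e12.png',cv2.resize(s[170:330,130:330],None,fx=3.7,fy=3.7,interpolation=2))"
```

```text
pos [ 0.62   -0.0109  0.1461] yaw 1.2 t 15.5 w 0.0648 F [-0.1  0.2 -1.2]
shift [-0.009 -0.003  0.401] roll 0.002 calls 1 rows 1 per call [-0.009 -0.003  0.401]
```

View pics/e12.png

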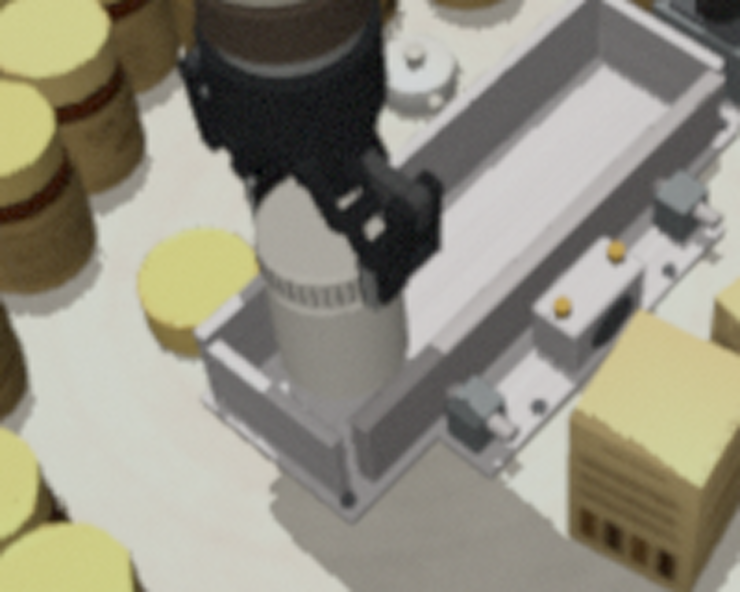

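Request:
carry_out(moves=[[0,0,0.15,0,-1],[0,0,0.28,0,-1],[0,0,0.36,0,-1],[0,0,0.38,0,-1],[0,0,0.39,0,-1],[0,0,0.39,0,-1]])

```text
clock: 16.1
eef_pos: [0.6213, -0.0112, 0.1077]
tool_rot: [1.0, 0.01, 0.0, 0.0]
ft_force: [0.4, 0.6, -1.7]
grip_width: 0.0641
```

Request:
carry_out(moves=[[-0.01,0,0.01,0,-1],[-0.01,0,0.02,0,-1],[-0.01,0,0.03,0,-1],[-0.01,0,0.03,0,-1]])

```text
clock: 16.5
eef_pos: [0.6202, -0.0112, 0.1056]
tool_rot: [1.0, 0.01, 0.001, 0.0]
ft_force: [-1.0, -0.4, 4.7]
grip_width: 0.0646
```

Contact with the tray floor. Release, lift straight up.

Request:
carry_out(moves=[[0,0,0,0,1],[0,0,0,0,1],[0,0,0,0,1],[0,0,0,0,1],[0,0,0,0,1],[0,0,0,0,1],[0,0,-0.3,0,1],[0,0,-0.7,0,1],[0,0,-1,0,1],[0,0,-1,0,1]])

```text
clock: 17.5
eef_pos: [0.6229, -0.0112, 0.2102]
tool_rot: [1.0, 0.01, 0.005, 0.0]
ft_force: [0.6, 0.4, 0.4]
grip_width: 0.0854
```

```bash
python3 look.py 13 scene; python3 go.py .452 -.061 .22 10
```

```text
pos [ 0.6217 -0.0112  0.2074] yaw 1.2 t 17.6 w 0.0854 F [ 0.4  0.2 -0.3]
shift [-1.706  0.463 -0.136] roll -0.098 calls 2 rows 4 per call [-0.853  0.231 -0.068]
```

View pics/scene_13.png

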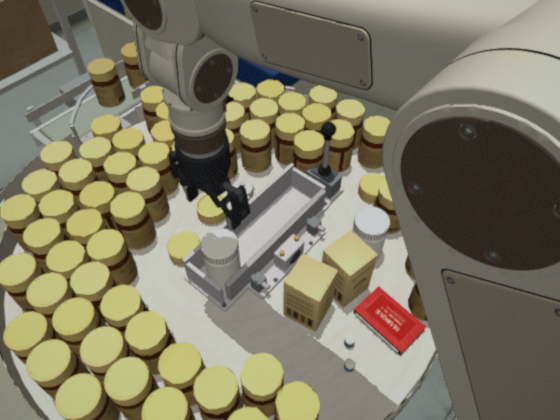

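Request:
carry_out(moves=[[-0.4,0.12,-0.1,0,1],[-0.85,0.23,-0.1,0,1],[-0.85,0.23,-0.1,0,1]])

```text
clock: 17.85
eef_pos: [0.5264, -0.0366, 0.2104]
tool_rot: [1.0, 0.009, -0.007, -0.0]
ft_force: [0.2, 0.4, 0.9]
grip_width: 0.0853
```

Request:
carry_out(moves=[[-0.4,0.12,0,-0.05,1],[-0.85,0.23,0,-0.096,1],[-0.85,0.23,0.2,-0.096,1],[-0.85,0.23,0.6,-0.096,1],[-0.85,0.23,0.6,-0.096,1]])

```text
clock: 18.35
eef_pos: [0.4464, -0.0602, 0.1497]
tool_rot: [0.996, 0.085, -0.005, -0.001]
ft_force: [-0.6, 0.8, -0.6]
grip_width: 0.0854
```

```bash
python3 look.py 14 scene; python3 go.py .452 -.061 .097 9.7;  python3 -c "
import cv2
s=cv2.imread('pics/scene_14.png');cv2.imwrite('pics/e14.png',cv2.resize(s[200:360,210:410],None,fx=3.7,fy=3.7,interpolation=2))"
```

```text
pos [ 0.4482 -0.0603  0.1519] yaw 9.8 t 18.4 w 0.0852 F [0.2 0.1 1.3]
shift [0.04  0.014 0.549] roll 0.001 calls 1 rows 2 per call [0.04  0.014 0.549]
```

View pics/e14.png

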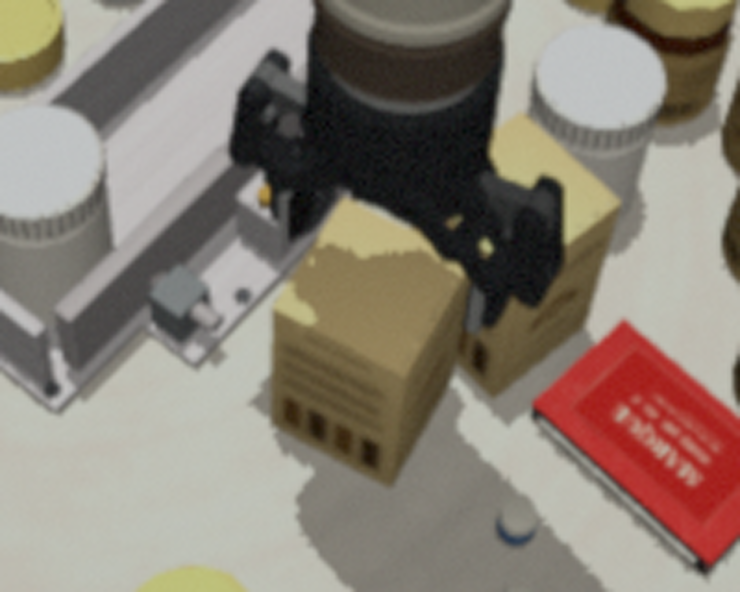

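Request:
carry_out(moves=[[0.04,0.01,0.15,0,1],[0.04,0.01,0.3,0,1],[0.04,0.01,0.45,0,1],[0.04,0.01,0.55,0,1],[0.04,0.01,0.55,0,1]])

```text
clock: 18.9
eef_pos: [0.4549, -0.0608, 0.0989]
tool_rot: [0.996, 0.086, -0.001, -0.0]
ft_force: [-1.0, 0.5, 0.1]
grip_width: 0.0856
```

Request:
carry_out(moves=[[0,0,0,0,-1],[0,0,0,0,-1],[0,0,0,0,-1],[0,0,0,0,-1],[0,0,0,0,-1],[0,0,0,0,-1],[0,0,0,0,-1],[0,0,0,0,-1]])

```text
clock: 19.7
eef_pos: [0.4554, -0.0611, 0.1004]
tool_rot: [0.996, 0.086, 0.001, 0.0]
ft_force: [-1.7, -0.3, 5.1]
grip_width: 0.0671
```

Request:
carry_out(moves=[[0,0,-0.1,0,-1],[0,0,-0.3,0,-1],[0,0,-0.6,0,-1],[0,0,-0.9,0,-1],[0,0,-1,0,-1],[0,0,-1,0,-1]])

```text
clock: 20.3
eef_pos: [0.4563, -0.0611, 0.2009]
tool_rot: [0.996, 0.086, 0.002, 0.0]
ft_force: [0.8, 0.8, -1.6]
grip_width: 0.0675
```

```bash
python3 slot.py -.008 .036;python3 look.py 15 scene; python3 go.py .62 -.082 .195 1
```

```text
[ 0.6201 -0.0826  0.    ]
pos [ 0.4553 -0.061   0.1993] yaw 9.8 t 20.4 w 0.068 F [-0.1  0.3 -2.2]
shift [1.587 0.488 0.045] roll 0.098 calls 2 rows 4 per call [0.794 0.244 0.023]
```

View pics/scene_15.png

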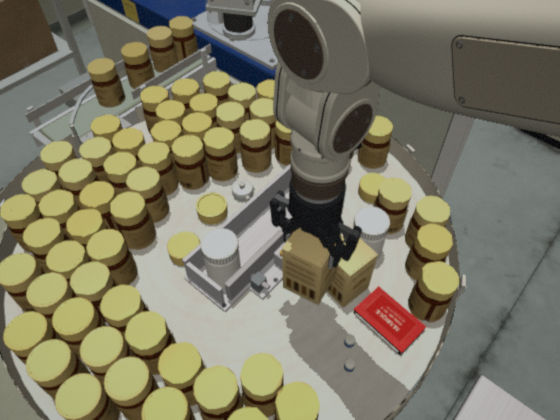

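Request:
carry_out(moves=[[0.25,0.08,0,0,-1],[0.5,0.16,0,0,-1],[0.8,0.24,0,0,-1],[0.8,0.24,0,0,-1]])

```text
clock: 20.75
eef_pos: [0.5402, -0.0712, 0.1964]
tool_rot: [0.996, 0.086, -0.001, -0.0]
ft_force: [-1.1, 0.5, -2.5]
grip_width: 0.0674
```

Request:
carry_out(moves=[[0.25,0.08,0,0.03,-1],[0.5,0.16,0,0.06,-1],[0.79,0.24,0,0.098,-1],[0.79,0.24,0,0.098,-1],[0.79,0.24,0,0.098,-1]])

```text
clock: 21.25
eef_pos: [0.6186, -0.0811, 0.1967]
tool_rot: [1.0, 0.009, -0.002, -0.0]
ft_force: [-0.3, -0.2, -2.0]
grip_width: 0.0673
```

```bash
python3 look.py 16 scene; python3 go.py .62 -.0826 .109 1;  python3 -c "
import cv2
s=cv2.imread('pics/scene_16.png');cv2.imwrite('pics/e16.png',cv2.resize(s[170:330,160:360],None,fx=3.7,fy=3.7,interpolation=2))"
```

```text
pos [ 0.6182 -0.081   0.1973] yaw 1.0 t 21.3 w 0.0673 F [-1.  -0.6 -1.9]
shift [0.022 0.016 0.883] roll 0.0 calls 1 rows 2 per call [0.022 0.016 0.883]
```

View pics/e16.png

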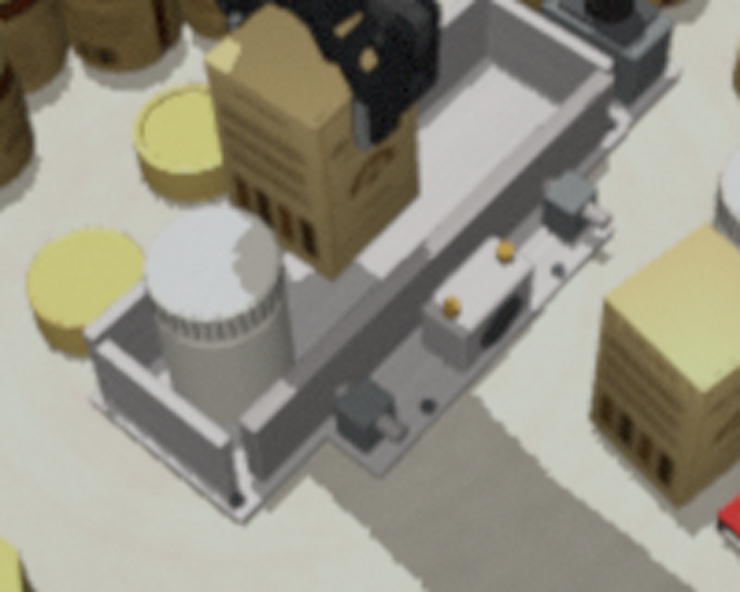

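```bash
python3 -c "
from h import *
print(onz('scene',218.1,240.8,.113))"
```

```text
[ 0.62245596 -0.01248787  0.113     ]
```

Request:
carry_out(moves=[[0.02,0.01,0.2,0,-1],[0.02,0.01,0.4,0,-1],[0.02,0.01,0.5,0,-1],[0.02,0.01,0.5,0,-1]])

```text
clock: 21.7
eef_pos: [0.6196, -0.082, 0.1475]
tool_rot: [1.0, 0.009, -0.002, -0.0]
ft_force: [-0.4, -1.4, -1.9]
grip_width: 0.0677
```

```bash
python3 look.py 17 scene; python3 go.py .62 -.0826 .109 1;  python3 -c "
import cv2
s=cv2.imread('pics/scene_17.png');cv2.imwrite('pics/e17.png',cv2.resize(s[170:330,160:360],None,fx=3.7,fy=3.7,interpolation=2))"
```

```text
pos [ 0.6205 -0.0819  0.1488] yaw 1.0 t 21.8 w 0.0673 F [-0.4 -1.2 -2.2]
shift [-0.005  0.007  0.398] roll 0.0 calls 1 rows 1 per call [-0.005  0.007  0.398]
```

View pics/e17.png

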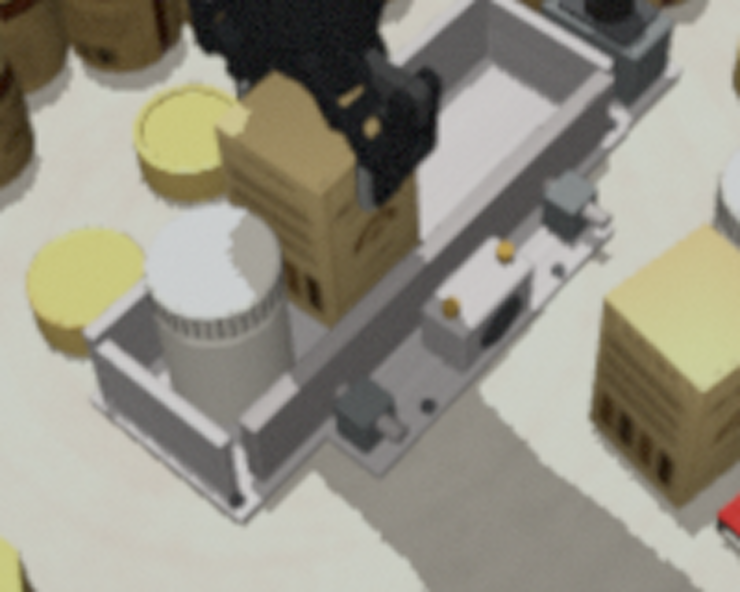

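Request:
carry_out(moves=[[0,0,0.15,0,-1],[0,0,0.28,0,-1],[0,0,0.36,0,-1],[0,0,0.39,0,-1],[0,0,0.4,0,-1],[0,0,0.4,0,-1]])

```text
clock: 22.35
eef_pos: [0.6219, -0.082, 0.1094]
tool_rot: [1.0, 0.009, -0.0, -0.0]
ft_force: [0.3, -0.6, -1.6]
grip_width: 0.0674
```

Request:
carry_out(moves=[[0,0,0.01,0,-1],[0,0,0.02,0,-1],[0,0,0.02,0,-1],[0,0,0.02,0,-1]])

```text
clock: 22.75
eef_pos: [0.6223, -0.0821, 0.1084]
tool_rot: [1.0, 0.009, 0.001, 0.0]
ft_force: [-2.7, -0.7, 5.1]
grip_width: 0.0677
```

Request:
carry_out(moves=[[0,0,0,0,1],[0,0,0,0,1],[0,0,0,0,1],[0,0,0,0,1],[0,0,0,0,1],[0,0,0,0,1],[0,0,-0.3,0,1],[0,0,-0.7,0,1],[0,0,-1,0,1],[0,0,-1,0,1]])

```text
clock: 23.75
eef_pos: [0.6248, -0.0825, 0.2133]
tool_rot: [1.0, 0.009, 0.005, 0.001]
ft_force: [-0.4, -0.2, -0.1]
grip_width: 0.0856
```

```bash
python3 look.py 18 scene; python3 go.py .431 -.1425 .21 -10.5
```

```text
pos [ 0.6237 -0.0824  0.2105] yaw 1.0 t 23.8 w 0.0853 F [0.3 0.1 0.7]
shift [-1.937  0.568 -0.007] roll 0.128 calls 2 rows 5 per call [-0.968  0.284 -0.003]
```

View pics/scene_18.png

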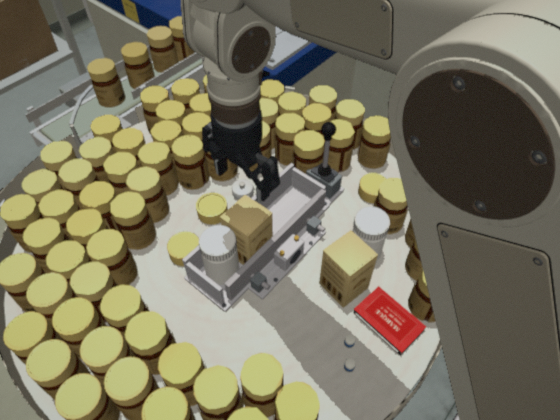

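Request:
carry_out(moves=[[-0.45,0.14,0,0,1],[-0.96,0.28,0,0,1],[-0.96,0.28,0,0,1]])

```text
clock: 24.1
eef_pos: [0.5174, -0.1119, 0.2033]
tool_rot: [1.0, 0.007, -0.007, -0.001]
ft_force: [1.1, 0.1, -0.6]
grip_width: 0.0853
```

Request:
carry_out(moves=[[-0.45,0.14,0,0.06,1],[-0.96,0.28,0,0.128,1],[-0.96,0.28,0.2,0.128,1],[-0.96,0.28,0.55,0.128,1],[-0.96,0.28,0.55,0.128,1]])

```text
clock: 24.6
eef_pos: [0.427, -0.1404, 0.1482]
tool_rot: [0.996, -0.092, -0.005, -0.001]
ft_force: [0.2, 0.7, -1.1]
grip_width: 0.0852
```

```bash
python3 look.py 19 scene; python3 go.py .432 -.143 .097 -10.5;  python3 -c "
import cv2
s=cv2.imread('pics/scene_19.png');cv2.imwrite('pics/e19.png',cv2.resize(s[180:340,250:450],None,fx=3.7,fy=3.7,interpolation=2))"
```

```text
pos [ 0.4286 -0.1408  0.1502] yaw -10.5 t 24.6 w 0.0853 F [-0.5  0.1  0.3]
shift [0.041 0.016 0.532] roll -0.0 calls 1 rows 2 per call [0.041 0.016 0.532]
```

View pics/e19.png

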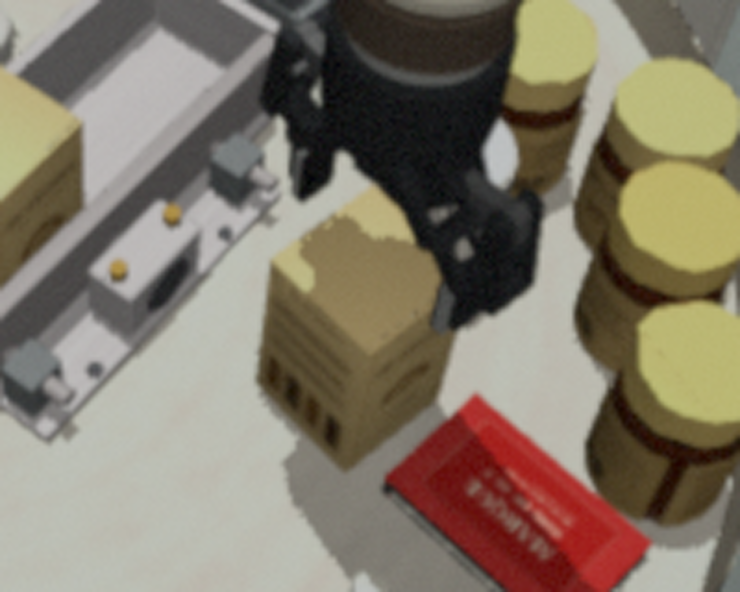

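Request:
carry_out(moves=[[0.03,0.02,0.15,0,1],[0.03,0.02,0.3,0,1],[0.03,0.02,0.45,0,1],[0.03,0.02,0.55,0,1],[0.03,0.02,0.55,0,1]])

```text
clock: 25.15
eef_pos: [0.4333, -0.1437, 0.0968]
tool_rot: [0.996, -0.091, -0.001, -0.0]
ft_force: [-0.4, -0.2, 0.4]
grip_width: 0.0857
```

Request:
carry_out(moves=[[0,0,0,0,-1],[0,0,0,0,-1],[0,0,0,0,-1],[0,0,0,0,-1],[0,0,0,0,-1],[0,0,0,0,-1],[0,0,0,0,-1],[0,0,0,0,-1]])

```text
clock: 25.95
eef_pos: [0.4338, -0.1441, 0.0983]
tool_rot: [0.996, -0.092, 0.001, 0.0]
ft_force: [-3.1, 0.7, 6.2]
grip_width: 0.0669
```

Request:
carry_out(moves=[[0,0,-0.1,0,-1],[0,0,-0.3,0,-1],[0,0,-0.6,0,-1],[0,0,-0.9,0,-1],[0,0,-1,0,-1],[0,0,-1,0,-1]])

```text
clock: 26.55
eef_pos: [0.4348, -0.1444, 0.199]
tool_rot: [0.996, -0.092, 0.002, 0.0]
ft_force: [-0.2, 1.0, -1.6]
grip_width: 0.0675
```

```bash
python3 slot.py -.008 -.036;python3 look.py 20 scene; python3 go.py .621 -.154 .198 1
```

```text
[ 0.6213 -0.1546  0.    ]
pos [ 0.4337 -0.1441  0.1974] yaw -10.5 t 26.6 w 0.0677 F [ 0.5  0.2 -1.6]
shift [ 1.859 -0.244 -0.004] roll -0.128 calls 2 rows 4 per call [ 0.93  -0.122 -0.002]
```

View pics/scene_20.png

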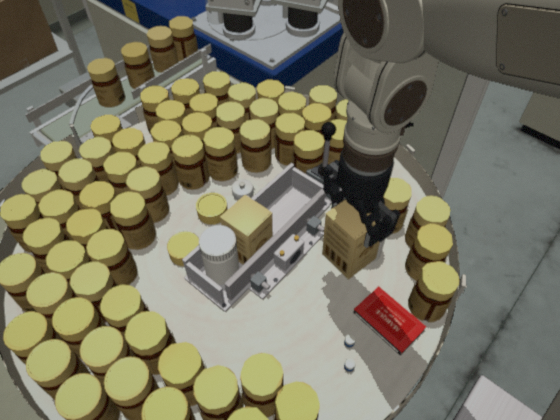

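Request:
carry_out(moves=[[0.3,-0.04,0,0,-1],[0.6,-0.08,0,0,-1],[0.93,-0.12,0,0,-1],[0.93,-0.12,0,0,-1]])

```text
clock: 27.0
eef_pos: [0.5297, -0.1491, 0.1943]
tool_rot: [0.996, -0.091, -0.001, -0.0]
ft_force: [-2.5, 0.4, -1.4]
grip_width: 0.0676
```

Request:
carry_out(moves=[[0.3,-0.04,0,-0.04,-1],[0.6,-0.08,0,-0.08,-1],[0.93,-0.12,0,-0.128,-1],[0.93,-0.12,0,-0.128,-1],[0.93,-0.12,0,-0.128,-1]])

```text
clock: 27.5
eef_pos: [0.6194, -0.154, 0.1944]
tool_rot: [1.0, 0.009, -0.003, -0.001]
ft_force: [0.1, 0.5, -2.1]
grip_width: 0.0673
```

```bash
python3 go.py .6213 -.155 .149 1
```

```text
pos [ 0.6194 -0.154   0.1944] yaw 1.0 t 27.5 w 0.0673 F [ 0.1  0.5 -2.1]
shift [0.021 0.011 0.454] roll -0.0 calls 1 rows 1 per call [0.021 0.011 0.454]
```

Request:
carry_out(moves=[[0.01,0.01,0.15,0,-1],[0.01,0.01,0.3,0,-1],[0.01,0.01,0.45,0,-1],[0.01,0.01,0.45,0,-1]])

```text
clock: 27.9
eef_pos: [0.6183, -0.1548, 0.1494]
tool_rot: [1.0, 0.008, -0.003, -0.001]
ft_force: [0.4, 1.3, -2.0]
grip_width: 0.0674
```

```bash
python3 look.py 21 scene; python3 go.py .6213 -.155 .1065 1;  python3 -c "
import cv2
s=cv2.imread('pics/scene_21.png');cv2.imwrite('pics/e21.png',cv2.resize(s[160:320,170:370],None,fx=3.7,fy=3.7,interpolation=2))"
```

```text
pos [ 0.6193 -0.155   0.1509] yaw 1.0 t 27.9 w 0.0673 F [ 0.7 -0.1 -1.8]
shift [0.022 0.001 0.444] roll -0.0 calls 1 rows 1 per call [0.022 0.001 0.444]
```

View pics/e21.png

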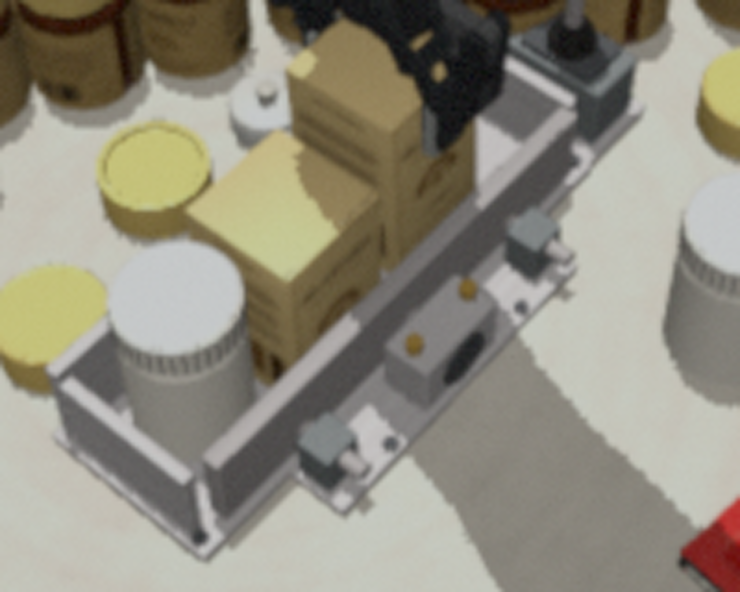

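Request:
carry_out(moves=[[0,0,0.15,0,-1],[0,0,0.28,0,-1],[0,0,0.38,0,-1],[0,0,0.42,0,-1],[0,0,0.44,0,-1],[0,0,0.44,0,-1]])

```text
clock: 28.55
eef_pos: [0.6218, -0.1553, 0.1083]
tool_rot: [1.0, 0.009, -0.0, -0.0]
ft_force: [-0.1, -0.7, -1.8]
grip_width: 0.0677
```

Request:
carry_out(moves=[[0,0,0.01,0,-1],[0,0,0.02,0,-1],[0,0,0.02,0,-1],[0,0,0.02,0,-1]])

```text
clock: 28.95
eef_pos: [0.6219, -0.1553, 0.1065]
tool_rot: [1.0, 0.009, 0.0, 0.0]
ft_force: [0.4, 0.0, -1.2]
grip_width: 0.0675
```

Request:
carry_out(moves=[[0,0,0.01,0,-1],[0,0,0.01,0,-1],[0,0,0.01,0,-1]])

```text
clock: 29.25
eef_pos: [0.6219, -0.1554, 0.1064]
tool_rot: [1.0, 0.009, 0.0, 0.0]
ft_force: [-3.5, 0.5, 5.3]
grip_width: 0.0675
```

Request:
carry_out(moves=[[0,0,0,0,1],[0,0,0,0,1],[0,0,0,0,1],[0,0,0,0,1],[0,0,0,0,1],[0,0,0,0,1],[0,0,-0.3,0,1],[0,0,-0.7,0,1],[0,0,-1,0,1],[0,0,-1,0,1]])

```text
clock: 30.25
eef_pos: [0.6246, -0.1561, 0.2114]
tool_rot: [1.0, 0.009, 0.005, 0.001]
ft_force: [0.2, 0.5, 0.8]
grip_width: 0.0854
```

```bash
python3 look.py 22 scene top; python3 go.py .446 -.236 .21 1
```

```text
pos [ 0.6223 -0.1555  0.2063] yaw 1.0 t 30.4 w 0.0855 F [ 0.   0.2 -0.2]
shift [-1.777  0.775 -0.04 ] roll 0.0 calls 2 rows 4 per call [-0.888  0.387 -0.02 ]
```

View pics/scene_22.png

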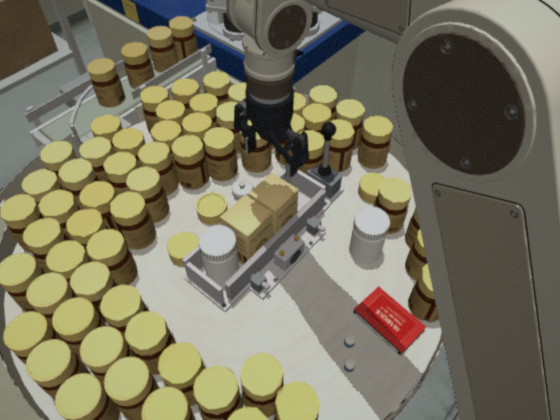

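View pics/top_22.png

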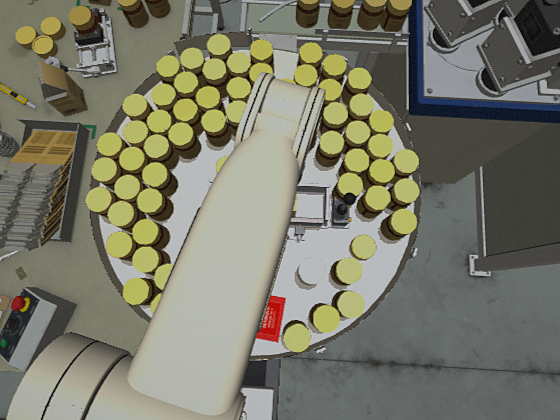

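Request:
carry_out(moves=[[-0.45,0.19,0,0,1],[-0.89,0.38,0,0,1],[-0.89,0.38,0,0,1]])

```text
clock: 30.65
eef_pos: [0.5259, -0.1954, 0.2018]
tool_rot: [1.0, 0.007, -0.006, -0.001]
ft_force: [-0.5, 0.8, 0.1]
grip_width: 0.0852
```

Request:
carry_out(moves=[[-0.45,0.2,0,0,1],[-0.88,0.4,0,0,1],[-0.88,0.4,0.2,0,1],[-0.88,0.4,0.55,0,1],[-0.88,0.4,0.55,0,1]])

```text
clock: 31.15
eef_pos: [0.4425, -0.2347, 0.1454]
tool_rot: [1.0, 0.008, -0.005, -0.003]
ft_force: [-1.3, 0.9, 0.1]
grip_width: 0.085
```

```bash
python3 look.py 23 scene; python3 go.py .4455 -.236 .095 1;  python3 -c "
import cv2
s=cv2.imread('pics/scene_23.png');cv2.imwrite('pics/e23.png',cv2.resize(s[140:300,280:480],None,fx=3.7,fy=3.7,interpolation=2))"
```

```text
pos [ 0.444  -0.2352  0.1477] yaw 1.0 t 31.2 w 0.0854 F [-0.6  0.5  0.9]
shift [0.018 0.01  0.527] roll -0.0 calls 1 rows 2 per call [0.018 0.01  0.527]
```

View pics/e23.png

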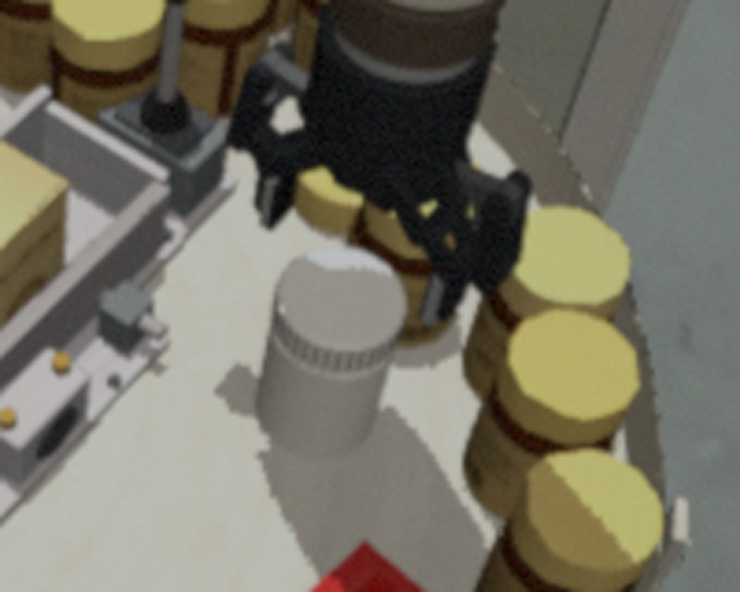

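Request:
carry_out(moves=[[0.0,0,0.15,0,1],[0.0,-0.01,0.3,0,1],[0.0,-0.01,0.42,0,1],[0.0,-0.01,0.52,0,1],[0.0,-0.01,0.52,0,1]])

```text
clock: 31.7
eef_pos: [0.4457, -0.2349, 0.0973]
tool_rot: [1.0, 0.009, -0.001, -0.001]
ft_force: [-0.1, 0.3, -0.5]
grip_width: 0.0853
```

```bash
python3 look.py 24 scene; python3 go.py .4455 -.236 .095 1;  python3 -c "
import cv2
s=cv2.imread('pics/scene_24.png');cv2.imwrite('pics/e24.png',cv2.resize(s[140:300,280:480],None,fx=3.7,fy=3.7,interpolation=2))"
```

```text
pos [ 0.4461 -0.2352  0.098 ] yaw 1.0 t 31.8 w 0.0856 F [ 0.6  0.8 -0.2]
shift [-0.006  0.008  0.03 ] roll 0.0 calls 1 rows 1 per call [-0.006  0.008  0.03 ]
```

View pics/e24.png

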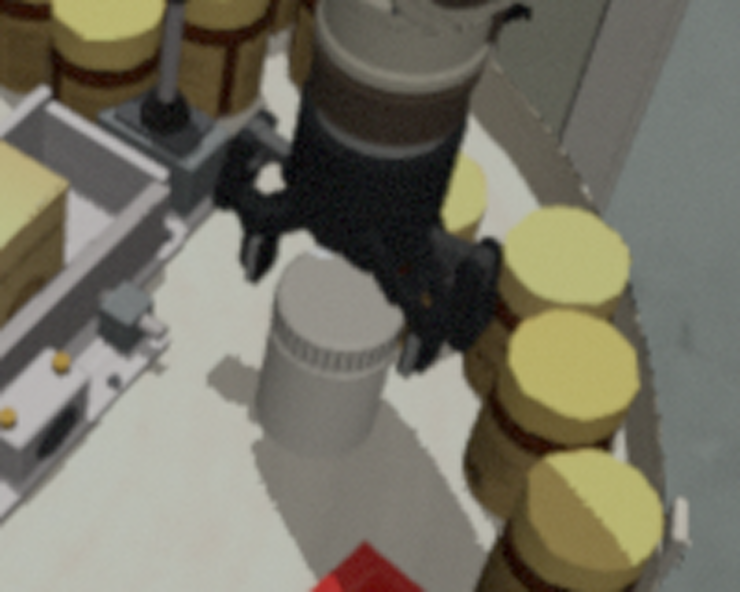

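Request:
carry_out(moves=[[-0.01,-0.02,0,0,1],[-0.02,-0.04,0.01,0,1],[-0.02,-0.04,0.01,0,-1],[-0.02,-0.04,0.01,0,-1],[-0.02,-0.04,0.01,0,-1],[-0.02,-0.04,0.01,0,-1],[-0.02,-0.04,0.01,0,-1],[-0.02,-0.04,0.01,0,-1],[-0.02,-0.04,0.01,0,-1],[-0.02,-0.04,0.01,0,-1]])

```text
clock: 32.75
eef_pos: [0.4447, -0.2316, 0.0982]
tool_rot: [1.0, 0.009, 0.001, 0.0]
ft_force: [0.1, 1.2, 6.7]
grip_width: 0.0644
```

Request:
carry_out(moves=[[0,0,-0.1,0,-1],[0,0,-0.3,0,-1],[0,0,-0.6,0,-1],[0,0,-0.9,0,-1],[0,0,-1,0,-1],[0,0,-1,0,-1]])

```text
clock: 33.35
eef_pos: [0.4449, -0.2319, 0.1987]
tool_rot: [1.0, 0.009, 0.001, 0.001]
ft_force: [-0.5, -0.1, -2.4]
grip_width: 0.0643
```

```bash
python3 slot.py -.008 -.107;python3 look.py 25 scene; python3 go.py .6225 -.227 .196 1;  python3 -c "
import cv2
s=cv2.imread('pics/scene_25.png');cv2.imwrite('pics/e25.png',cv2.resize(s[140:300,250:450],None,fx=3.7,fy=3.7,interpolation=2))"
```

```text
[ 0.6225 -0.2256  0.    ]
pos [ 0.444  -0.2315  0.1971] yaw 1.0 t 33.4 w 0.0645 F [-0.1 -0.4 -2.5]
shift [ 1.785 -0.013  0.012] roll -0.0 calls 2 rows 4 per call [ 0.893 -0.007  0.006]
```

View pics/e25.png

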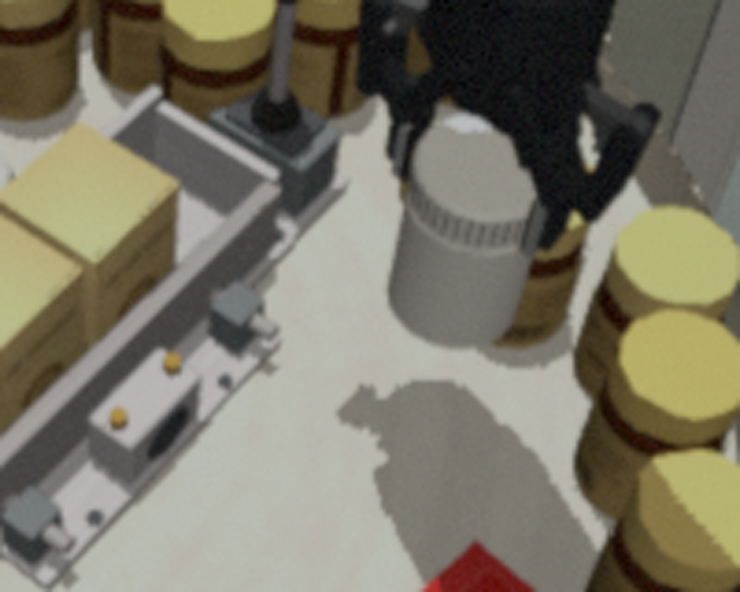

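Request:
carry_out(moves=[[0.3,0,0,0,-1],[0.6,-0.01,0,0,-1],[0.89,-0.02,0,0,-1],[0.89,-0.02,0,0,-1]])

```text
clock: 33.8
eef_pos: [0.5351, -0.2271, 0.1942]
tool_rot: [1.0, 0.01, -0.001, -0.001]
ft_force: [-0.6, -0.1, -2.2]
grip_width: 0.0645
```

Request:
carry_out(moves=[[0.3,0,0,0,-1],[0.6,0,0,0,-1],[0.89,0,0,0,-1],[0.89,0,0,0,-1],[0.89,0,0,0,-1]])

```text
clock: 34.3
eef_pos: [0.6207, -0.2259, 0.1944]
tool_rot: [1.0, 0.009, -0.003, -0.001]
ft_force: [-0.4, -0.1, -1.9]
grip_width: 0.0645
```

```bash
python3 go.py .6225 -.227 .149 1
```

```text
pos [ 0.6207 -0.2259  0.1944] yaw 1.0 t 34.3 w 0.0645 F [-0.4 -0.1 -1.9]
shift [0.02  0.012 0.454] roll 0.0 calls 1 rows 1 per call [0.02  0.012 0.454]
```

Request:
carry_out(moves=[[0,0.02,0.15,0,-1],[0.01,0.02,0.3,0,-1],[0.01,0.02,0.43,0,-1],[0.01,0.02,0.43,0,-1]])

```text
clock: 34.7
eef_pos: [0.6203, -0.2279, 0.1513]
tool_rot: [1.0, 0.008, -0.003, -0.001]
ft_force: [-1.0, 0.9, -1.6]
grip_width: 0.0644
```

```bash
python3 look.py 26 scene; python3 go.py .6215 -.227 .1065 1;  python3 -c "
import cv2
s=cv2.imread('pics/scene_26.png');cv2.imwrite('pics/e26.png',cv2.resize(s[130:290,200:400],None,fx=3.7,fy=3.7,interpolation=2))"
```

```text
pos [ 0.6212 -0.2281  0.1528] yaw 1.0 t 34.8 w 0.0645 F [ 1.   0.5 -1.2]
shift [ 0.005 -0.01   0.463] roll -0.0 calls 1 rows 1 per call [ 0.005 -0.01   0.463]
```

View pics/e26.png

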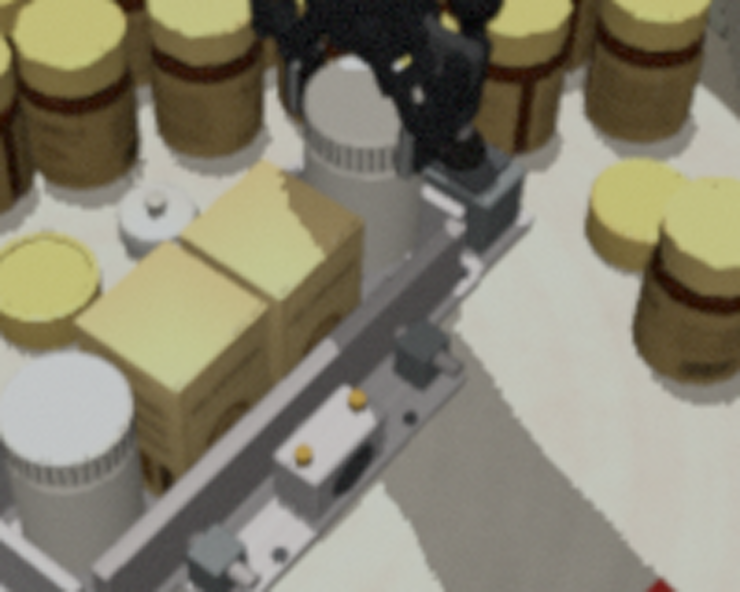

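Request:
carry_out(moves=[[0,0,0.15,0,-1],[0,0,0.28,0,-1],[0,0,0.38,0,-1],[0,0,0.43,0,-1],[0,0,0.45,0,-1],[0,0,0.45,0,-1]])

```text
clock: 35.35
eef_pos: [0.623, -0.2283, 0.1092]
tool_rot: [1.0, 0.009, -0.0, -0.0]
ft_force: [-0.6, -0.3, -2.3]
grip_width: 0.0644
```

Request:
carry_out(moves=[[0,0,0.01,0,-1],[0,0,0.02,0,-1],[0,0,0.03,0,-1],[0,0,0.03,0,-1]])

```text
clock: 35.75
eef_pos: [0.6231, -0.2283, 0.1064]
tool_rot: [1.0, 0.009, 0.0, 0.0]
ft_force: [-0.1, 0.7, -1.2]
grip_width: 0.0644
```

Request:
carry_out(moves=[[0,0,0.01,0,-1],[0,0,0.015,0,-1],[0,0,0.015,0,-1]])

```text
clock: 36.05
eef_pos: [0.6232, -0.2284, 0.1063]
tool_rot: [1.0, 0.009, 0.0, 0.0]
ft_force: [-2.1, 1.0, 4.9]
grip_width: 0.0644
```

Request:
carry_out(moves=[[0,0,0,0,1],[0,0,0,0,1],[0,0,0,0,1],[0,0,0,0,1],[0,0,0,0,1],[0,0,0,0,1],[0,0,-0.3,0,1],[0,0,-0.7,0,1],[0,0,-1,0,1],[0,0,-1,0,1]])

```text
clock: 37.05
eef_pos: [0.6258, -0.2293, 0.2111]
tool_rot: [1.0, 0.009, 0.005, 0.002]
ft_force: [0.1, 0.6, 0.1]
grip_width: 0.0853
```

```bash
python3 go.py .46 -.31 .25 1
```

```text
pos [ 0.6258 -0.2293  0.2111] yaw 1.0 t 37.0 w 0.0853 F [0.1 0.6 0.1]
shift [-1.668  0.779 -0.403] roll 0.0 calls 2 rows 4 per call [-0.834  0.39  -0.201]
```

Request:
carry_out(moves=[[-0.4,0.1,-0.3,0,1],[-0.8,0.3,-0.4,0,1],[-0.95,0.7,-0.4,0,1],[-0.95,0.9,-0.4,0,1]])

```text
clock: 37.45
eef_pos: [0.5272, -0.3221, 0.2453]
tool_rot: [1.0, 0.007, -0.0, 0.001]
ft_force: [0.2, -0.7, 0.3]
grip_width: 0.0854
```

Request:
carry_out(moves=[[-0.4,0.4,0,0.09,1],[-0.8,0.8,0,0.18,1],[-0.95,0.9,0,0.27,1],[-0.95,0.9,0,0.36,1],[-0.95,0.9,0,0.45,1],[-0.95,0.9,0,0.54,1],[-0.95,0.9,0,0.63,1],[-0.95,0.9,0,0.72,0],[-0.95,0.9,0,0.81,-0.5],[-0.95,0.9,0,0.9,-0.6],[-0.95,0.9,0,1,-0.6],[-0.95,0.9,0,1,-0.6]])

```text
clock: 38.65
eef_pos: [0.436, -0.4114, 0.244]
tool_rot: [0.713, -0.701, -0.001, -0.0]
ft_force: [1.0, -0.3, 0.0]
grip_width: 0.0172
```

```bash
python3 look.py 27 scene top; python3 go.py .46 -.31 .25 -89; python3 - <<'E'
import cv2
s=cv2.imread('pics/scene_27.png');cv2.imwrite('pics/e27.png',cv2.resize(s[130:310,170:400],None,fx=3.3,fy=3.3,interpolation=2))
t=cv2.imread('pics/top_27.png');cv2.imwrite('pics/t27.png',cv2.resize(t[140:260,195:365],None,fx=4.5,fy=4.5,interpolation=2))
E
```

```text
pos [ 0.4361 -0.4115  0.2443] yaw -88.8 t 38.8 w 0.0171 F [-0.5  0.6  0. ]
shift [-1.009 -0.26  -0.057] roll 0.002 calls 2 rows 3 per call [-0.505 -0.13  -0.028]
```

View pics/e27.png

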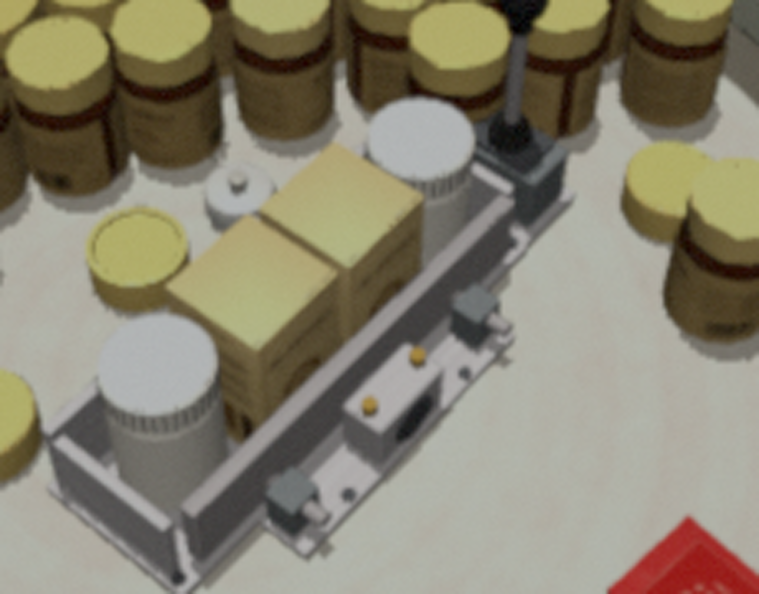

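View pics/t27.png

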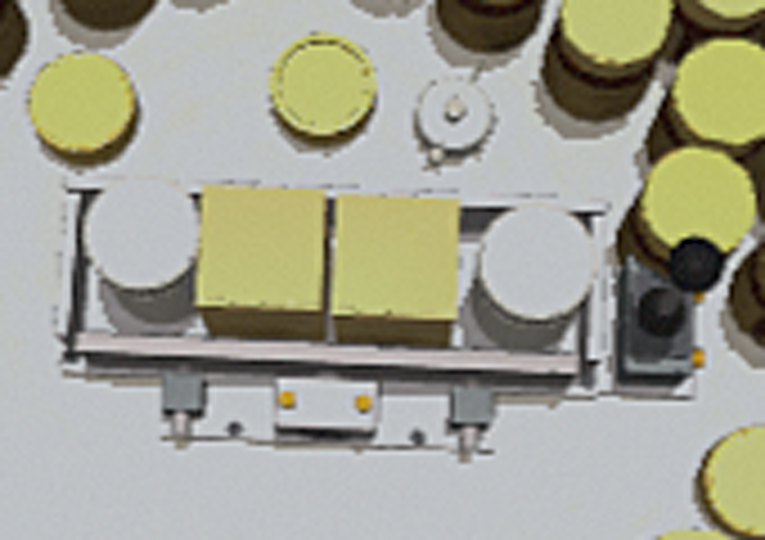

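```bash
python3 - <<'E'
from h import *
P=[.6287,-.1185,.017]
def S(w):
    q=w[:2]-np.array(P[:2]);c,s=np.cos(P[2]),np.sin(P[2]);return np.round([c*q[0]+s*q[1],-s*q[0]+c*q[1]],4)
T=lambda x,y:((x+.5)/4.5-.5+195,(y+.5)/4.5-.5+140)
C=lambda x,y:((x+.5)/3.3-.5+170,(y+.5)/3.3-.5+130)
for n,a,b,z in [('tubL',(141,232),(157,367),.113),('cA',(263,247),(251,284),.126),('cB',(397,257),(344,210),.126),('tubR',(537,263),(420,143),.113)]:
    print(n,S(onz('top',*T(*a),z)),S(onz('scene',*C(*b),z)),tri(T(*a),C(*b)))
print(tri(T(695,263),C(520,3)))
E
```

```text
tubL [0.0016 0.105 ] [-0.0033  0.1072] (array([ 0.62853647, -0.01339923,  0.10689032]), np.float64(0.0031967217792587626))
cA [-0.0074  0.0359] [-0.0119  0.0405] (array([ 0.62195995, -0.08243369,  0.11727866]), np.float64(0.0018833808097895527))
cB [-0.01   -0.0374] [-0.0172 -0.0325] (array([ 0.61982228, -0.15694373,  0.11580519]), np.float64(0.004283849870343528))
tubR [-0.0071 -0.1148] [-0.0116 -0.1098] (array([ 0.62472848, -0.23444993,  0.10431274]), np.float64(0.0020547170102012784))
(array([ 0.61306033, -0.31156487,  0.17231576]), np.float64(0.001852301193776425))
```

```bash
python3 - <<'E'
from h import *
T=lambda x,y:((x+.5)/4.5-.5+195,(y+.5)/4.5-.5+140)
C=lambda x,y:((x+.5)/3.3-.5+170,(y+.5)/3.3-.5+130)
for b in [(460,42),(570,20)]:
    print(tri(T(697,202),C(*b)), onz('top',*T(697,202),.12))
E
```

```text
(array([ 0.66599592, -0.32429143,  0.09722363]), np.float64(0.004448705095115677)) [ 0.66163559 -0.31980873  0.12      ]
(array([ 0.61744753, -0.32156143,  0.16576762]), np.float64(0.0634417589289128)) [ 0.66163559 -0.31980873  0.12      ]
```

Request:
carry_out(moves=[[-0.4,-0.3,0,0,-0.6],[-0.8,-0.6,0,0,-0.6],[-1,-0.6,0,0,-0.6],[-1,-0.6,0,0,-0.6],[-1,-0.6,0,0,-0.6]])

```text
clock: 39.25
eef_pos: [0.4946, -0.3104, 0.2448]
tool_rot: [0.714, -0.7, 0.0, 0.0]
ft_force: [0.1, 0.2, 0.5]
grip_width: 0.0173
```

```bash
python3 go.py .54 -.311 .169 -89
```

```text
pos [ 0.4946 -0.3104  0.2448] yaw -88.9 t 39.2 w 0.0173 F [0.1 0.2 0.5]
shift [ 0.014 -0.454  0.758] roll 0.002 calls 1 rows 2 per call [ 0.014 -0.454  0.758]
```

Jar top is ~0.10–0.12 m: the fingertips at 0.145 pass over it.

Request:
carry_out(moves=[[0,-0.1,0.3,0,-0.6],[0.01,-0.3,0.6,0,-0.6],[0.01,-0.45,0.76,0,-0.6],[0.01,-0.45,0.76,0,-0.6],[0.01,-0.45,0.76,0,-0.6]])

```text
clock: 39.75
eef_pos: [0.5388, -0.3119, 0.1685]
tool_rot: [0.713, -0.701, -0.0, 0.0]
ft_force: [0.2, 0.3, 1.3]
grip_width: 0.0169
```

```bash
python3 look.py 28 scene; python3 go.py .57 -.311 .169 -89;python3 - <<'E'
import cv2
s=cv2.imread('pics/scene_28.png');cv2.imwrite('pics/e28.png',cv2.resize(s[90:250,250:450],None,fx=3.7,fy=3.7,interpolation=2))
E
```

```text
pos [ 0.539  -0.312   0.1695] yaw -89.1 t 39.8 w 0.0171 F [ 0.   1.3 -0.7]
shift [-0.005 -0.31   0.005] roll -0.001 calls 1 rows 1 per call [-0.005 -0.31   0.005]
```

View pics/e28.png

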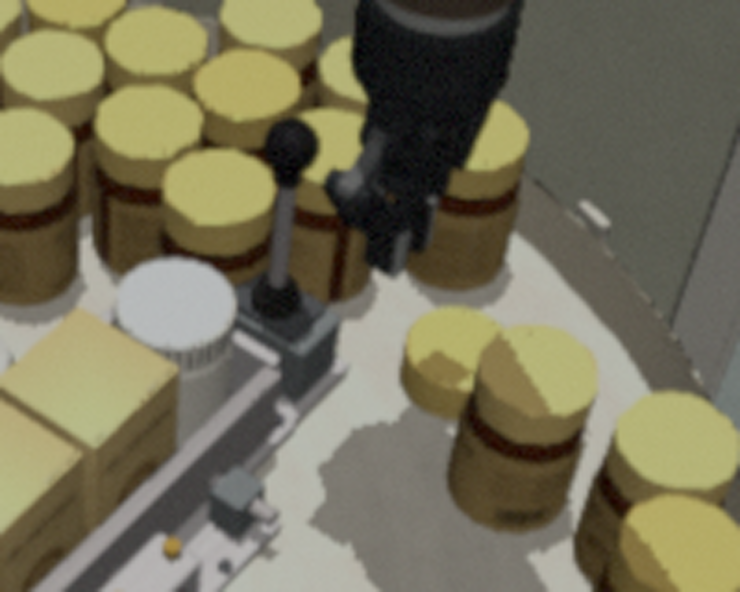

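Request:
carry_out(moves=[[0,-0.15,0,0,-0.6],[0,-0.3,0,0,-0.6],[0,-0.45,0,0,-0.6],[0,-0.55,0,0,-0.6],[0,-0.6,0,0,-0.6],[0,-0.6,0,0,-0.6]])

```text
clock: 40.4
eef_pos: [0.5997, -0.3104, 0.1702]
tool_rot: [0.713, -0.701, 0.001, -0.0]
ft_force: [-1.0, -0.1, 0.2]
grip_width: 0.0171
```

```bash
python3 look.py 29 scene; python3 go.py .65 -.311 .169 -89;python3 - <<'E'
import cv2
s=cv2.imread('pics/scene_29.png');cv2.imwrite('pics/e29.png',cv2.resize(s[90:250,250:450],None,fx=3.7,fy=3.7,interpolation=2))
E
```

```text
pos [ 0.5992 -0.3104  0.1699] yaw -89.0 t 40.5 w 0.017 F [-0.4 -0.2  0.8]
shift [ 0.015 -0.507  0.009] roll -0.0 calls 1 rows 2 per call [ 0.015 -0.507  0.009]
```

View pics/e29.png

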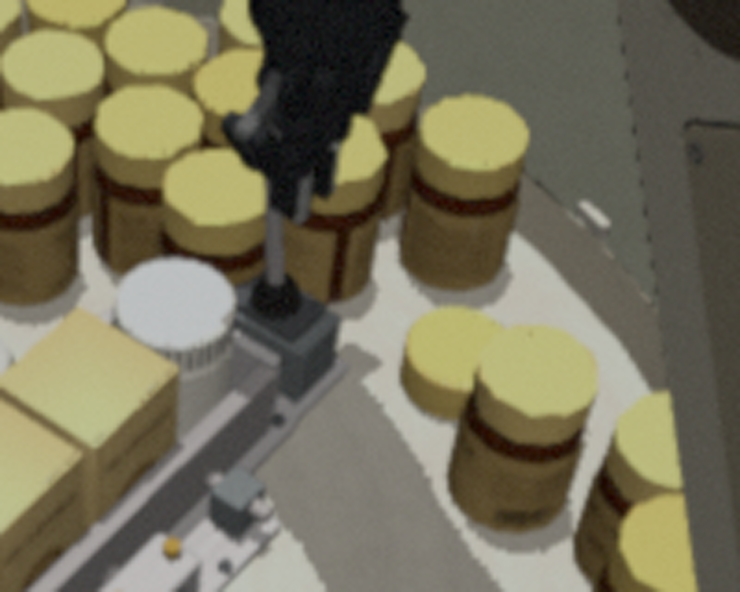

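Request:
carry_out(moves=[[0,-0.1,0,0,-0.6],[0,-0.2,0,0,-0.6],[0,-0.3,0,0,-0.6],[0,-0.4,0,0,-0.6],[0,-0.5,0.02,0,-0.6],[0,-0.5,0.02,0,-0.6]])

```text
clock: 41.05
eef_pos: [0.6467, -0.3096, 0.1643]
tool_rot: [0.713, -0.701, -0.003, 0.002]
ft_force: [-6.1, -2.0, -4.9]
grip_width: 0.0168
```

```bash
python3 look.py 30 scene; python3 go.py .67 -.311 .169 -89;python3 - <<'E'
import cv2
s=cv2.imread('pics/scene_30.png');cv2.imwrite('pics/e30.png',cv2.resize(s[90:310,170:400],None,fx=3,fy=2.7,interpolation=2))
E
```

```text
pos [ 0.6463 -0.3096  0.1645] yaw -89.1 t 41.1 w 0.0168 F [-4.6 -2.1 -4.2]
shift [ 0.018 -0.236 -0.047] roll -0.001 calls 1 rows 1 per call [ 0.018 -0.236 -0.047]
```

View pics/e30.png

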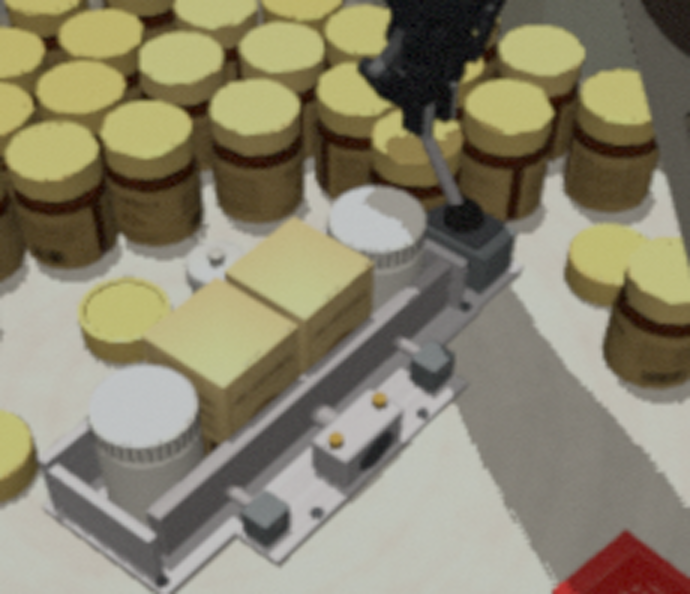

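Request:
carry_out(moves=[[0,-0.04,0,0,-0.6],[0,-0.06,0,0,-0.6],[0,-0.06,0,0,-0.6]])

```text
clock: 41.4
eef_pos: [0.6506, -0.3096, 0.1636]
tool_rot: [0.712, -0.702, -0.005, 0.003]
ft_force: [-7.5, -2.4, -6.5]
grip_width: 0.0172
```

Request:
carry_out(moves=[[0,-0.03,0,0,-0.6],[0,-0.06,0,0,-0.6],[0,-0.06,0,0,-0.6]])

```text
clock: 41.7
eef_pos: [0.6514, -0.3096, 0.1635]
tool_rot: [0.712, -0.702, -0.009, 0.007]
ft_force: [-22.7, -0.9, -1.0]
grip_width: 0.017
```

At the hard stop (force 23 N, no more travel). Hold for 2.5 s.

Request:
carry_out(moves=[[0,0,0,0,-0.6],[0,0,0,0,-0.6],[0,0,0,0,-0.6],[0,0,0,0,-0.6],[0,0,0,0,-0.6],[0,0,0,0,-0.6],[0,0,0,0,-0.6],[0,0,0,0,-0.6],[0,0,0,0,-0.6],[0,0,0,0,-0.6],[0,0,0,0,-0.6],[0,0,0,0,-0.6],[0,0,0,0,-0.6],[0,0,0,0,-0.6],[0,0,0,0,-0.6],[0,0,0,0,-0.6],[0,0,0,0,-0.6],[0,0,0,0,-0.6],[0,0,0,0,-0.6],[0,0,0,0,-0.6]])

```text
clock: 43.7
eef_pos: [0.6514, -0.3096, 0.1635]
tool_rot: [0.712, -0.702, -0.009, 0.007]
ft_force: [-21.0, -1.5, -1.6]
grip_width: 0.0171
```

Request:
carry_out(moves=[[0,0,0,0,-0.6],[0,0,0,0,-0.6],[0,0,0,0,-0.6],[0,0,0,0,-0.6],[0,0,0,0,-0.6]])

```text
clock: 44.2
eef_pos: [0.6514, -0.3096, 0.1635]
tool_rot: [0.712, -0.702, -0.009, 0.007]
ft_force: [-22.2, -0.6, -1.6]
grip_width: 0.017
```

```bash
python3 look.py 31 scene; python3 - <<'E'
import cv2
s=cv2.imread('pics/scene_31.png');cv2.imwrite('pics/e31.png',cv2.resize(s[90:310,170:400],None,fx=3,fy=2.7,interpolation=2))
E
```

```text
(no output)
```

View pics/e31.png

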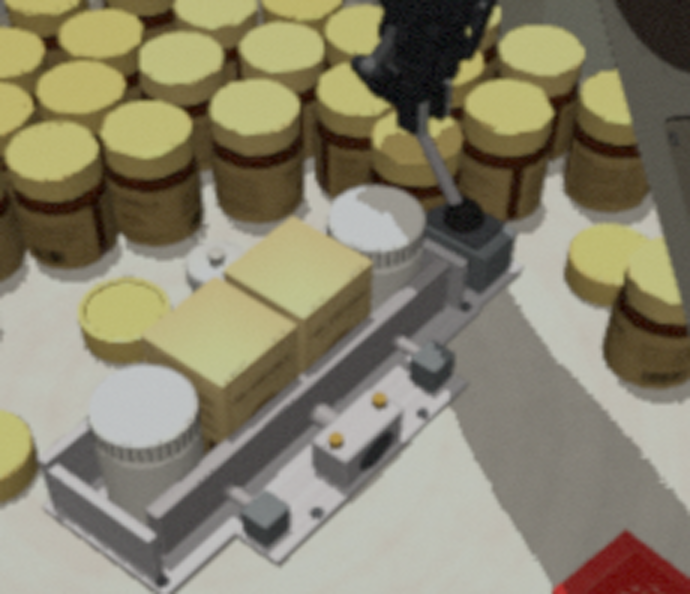

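Request:
carry_out(moves=[[0,0.1,0,0,-0.6],[0,0.2,0,0,-0.6],[0,0.3,0,0,-0.6],[0,0.4,0,0,-0.6],[0,0.5,0,0,-0.6],[0,0.6,0,0,-0.6],[0,0.8,0,0,-0.6],[0,1,0,0,-0.6],[0,1,0,0,-0.6],[0,1,0,0,-0.6]])

```text
clock: 45.25
eef_pos: [0.5616, -0.3108, 0.168]
tool_rot: [0.713, -0.701, 0.001, -0.001]
ft_force: [0.7, -0.8, -0.3]
grip_width: 0.0171
```

Request:
carry_out(moves=[[0.1,0.3,-0.4,0,-0.6],[0.4,0.6,-0.6,0,-0.6],[0.8,0.8,-0.7,0,-0.6],[1,0.8,-0.7,0,-0.6],[1,0.8,-0.7,0,-0.6],[1,0.8,-0.7,0,-0.6]])

```text
clock: 45.85
eef_pos: [0.4838, -0.4119, 0.2365]
tool_rot: [0.713, -0.701, -0.0, -0.0]
ft_force: [0.7, -0.8, -0.5]
grip_width: 0.0171
```

```bash
python3 look.py 32 scene top; python3 go.py .46 -.31 .25 -89; python3 - <<'E'
import cv2
s=cv2.imread('pics/scene_32.png');cv2.imwrite('pics/e32.png',cv2.resize(s[110:310,170:400],None,fx=3.3,fy=3,interpolation=2))
t=cv2.imread('pics/top_32.png');cv2.imwrite('pics/t32.png',cv2.resize(t[140:260,195:365],None,fx=4.5,fy=4.5,interpolation=2))
E
```

```text
pos [ 0.4839 -0.4107  0.2363] yaw -88.9 t 46.0 w 0.0168 F [ 0.6 -1.1 -0.8]
shift [-1.011  0.22  -0.136] roll 0.001 calls 2 rows 3 per call [-0.506  0.11  -0.068]
```

View pics/e32.png

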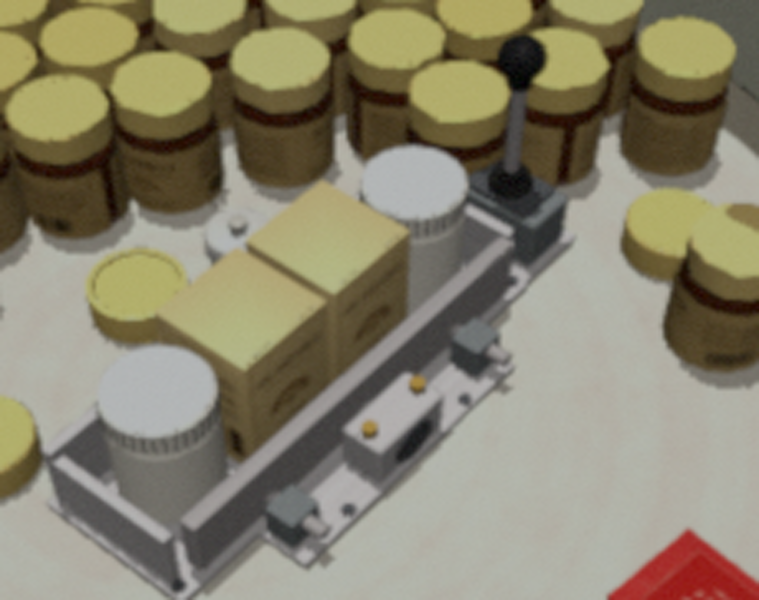

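View pics/t32.png

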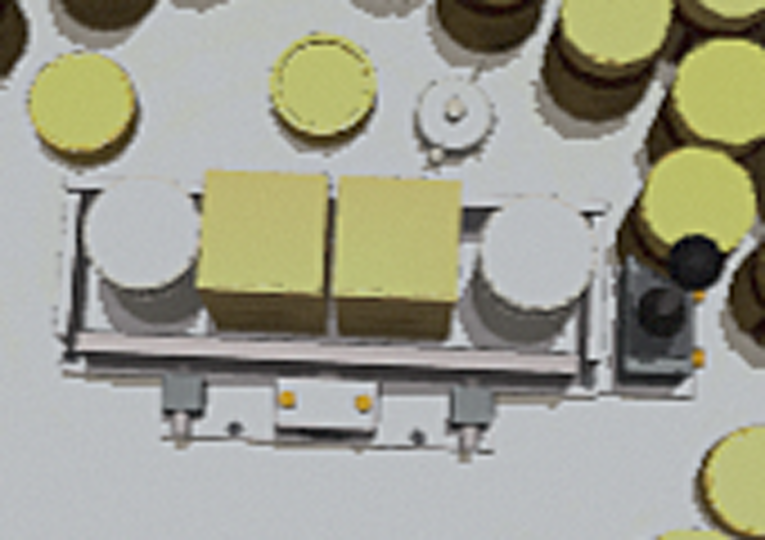

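```bash
python3 - <<'E'
from h import *
P=[.6287,-.1185,.017]
def S(w):
    q=w[:2]-np.array(P[:2]);c,s=np.cos(P[2]),np.sin(P[2]);return np.round([c*q[0]+s*q[1],-s*q[0]+c*q[1]],4)
T=lambda x,y:((x+.5)/4.5-.5+195,(y+.5)/4.5-.5+140)
for n,a,z in [('tubL',(141,232),.113),('cA',(264,232),.126),('cB',(398,239),.126),('tubR',(537,253),.113),('stray',(83,103),.031)]:
    print(n,S(onz('top',*T(*a),z)))
for e in [((208,170),(328,173)),((340,177),(461,181)),((198,289),(323,299)),((335,294),(456,302))]:
    a,b=[S(onz('top',*T(*p),.126)) for p in e]; print('edge rad',round(float(np.arctan2(b[0]-a[0],a[1]-b[1])),3), 'x mid',((a+b)/2)[0].round(4))
print(tri(T(695,262),((520+.5)/3.3-.5+170,(62+.5)/3-.5+110)))
E
```

```text
tubL [0.0016 0.105 ]
cA [0.0011 0.0358]
cB [ 0.0001 -0.0376]
tubR [-0.0014 -0.1147]
stray [0.1016 0.1579]
edge rad 0.015 x mid 0.0355
edge rad 0.008 x mid 0.0342
edge rad -0.041 x mid -0.0337
edge rad -0.027 x mid -0.0329
(array([ 0.61329269, -0.31153006,  0.17287747]), np.float64(0.0021980311126575023))
```

```bash
python3 - <<'E'
from workcell import bot, imaging, order
print(order.job_done())
E
```

```text
the job is handed in; nothing more can be done
None
```

I moved the stray cap out of the tray and set it top up on the disc behind the fence. I then stood both tubs and both cartons upright in one row in the tray. I pushed the lever to its hard stop at about 22 N, held it for 2.5 s, and backed off so it sprang back. The job was handed in at about 46 s; no verdict is reported.

**Last checks (both cameras, after the lever was released):**
- **Row against the fence:** The four centres measured between −1.4 and +1.6 mm in station x, so they read as touching the fence. The row positions were +105, +36, −38 and −115 mm. The largest spacing between centres is about 77 mm, right carton to right tub, against the 88 mm limit.
- **Cartons square:** Carton edges lay 0.008 to 0.041 rad from the station axes, under the 0.07 limit.
- **Lever:** The knob is back within about 2 mm of where it stood before the push, and the fingers are clear.

**What disagreed:**
- **Stray cap position:** I placed it at about +0.12 m along the row, but it last measured at about (0.10, 0.16) m in the station frame. The knock the task warned of is the likely cause. It looks flat and is inside the permitted area, so I left it.
- **Camera offset:** The two cameras disagreed by 2 to 7 mm. The final numbers come from the top view, and the knob's height triangulated about 7 mm low.

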